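# Put the pipette back on the carousel

## Task

Turn the pipette carousel until its empty cradle faces the front of the bench, the robot's side. Then take the pipette with the blue button from its single stand and hang it in that cradle: slide it in over the prongs, lower it gently until its collar is fully down in the recess and the cradle carries it, and only then let go, leaving it hanging upright there with the cradle still to the front. Never force or drop the pipette, and leave the hung pipettes and everything else on the bench undisturbed.

Things in the scene. Friction and masses are not known exactly. Their poses are not given: they have to be found in the camera images.
- benchtop (a point): a point on the white bench top; its x axis points straight away from the robot, so the front of the bench, the robot's side, is towards -x
- carousel: pipette carousel, 248 mm across, 347 mm high; origin on the turning axis, at the underside of its fixed grey foot. All above the foot turns as one, endlessly, either way, on a stiff bearing (0.2 N m; stays where left): drip tray, column, two grey discs of 62 mm radius (tops 167 and 250 mm up), six white U-shaped cradles every 60 degrees at 100 mm radius (five with pipettes, one empty), bar on top
- bar (a point): centre of the blue finger bar on top of the carousel, on the turning axis, 333 mm above the bench: 60 mm long (x), 14 mm thick (y), 28 mm high, on a grey cap of 24 mm radius that ends at 320 mm. Turns with the carousel; the empty cradle lies on the -x side of the axis. Nothing hung in the other cradles stands higher than 302 mm
- place (a point): point on the drip tray (29 mm above the bench) straight below the centre of the empty cradle's seat; turns with the carousel; -x points outward, the way the cradle opens. The cradle is clamped on a vertical rail, set for some length of pipette: its seat is anywhere from 191 to 219 mm above the bench. That height is not measured: see or feel it. Pressed down, its plastic arm flexes 1 mm per 5 N. Shape as at stand_seat
- mouth (a point): point on the drip tray straight below the outer end of the empty cradle, midway between its prong tips, 25 mm outward of place; axes as place
- stand: single pipette stand, fixed: grey foot 105 x 85 x 16 mm, post at its back (+x side) and a cradle that opens to -x; origin on the bench, straight below the seat's centre. No part of it is higher than 190 mm
- stand_seat (a point): centre of the seat of the stand's cradle, 185 mm above the bench. Both cradles: U of 8 mm plate, 48 mm wide, slot 25 mm wide, closed 12.5 mm behind the centre (+x), mouth at -x, rounded prong tips end 25 mm before the centre. The collar rests on the plate in a recess about 2 mm larger all round, within a rim and two prong posts 5 mm high: it goes in and out above the posts, then is lowered between them
- pipette: white pipette with blue push button, to be put away; stands upright in the single stand; 65 to 120 g. Origin: centre of the underside of its grey collar; z up to the button. Collar 38 mm diameter, 6 mm thick. Below it a neck of 22 mm diameter for 65 mm, then 14 mm diameter to 115 mm, then a 9 mm nozzle ending 150 mm below the collar
- handle (a point): middle of that pipette's handle, 50 mm above the underside of the collar; axes as the pipette's. Handle: 30 mm (x) by 26 mm (y; flat sides to grip), from 6 to 76 mm above the collar's underside; a hooked finger rest reaches 39 mm to +x at 58 to 76 mm; push button of 18 mm diameter on top ends at 96 mm
- hung1: pipette with red push button hanging loose in the carousel, same shape and axes as the one to put away (its +x points to the column); collar underside 205 mm above the bench
- hung2: pipette with yellow push button hanging loose in the carousel, same shape and axes as the one to put away (its +x points to the column); collar underside 205 mm above the bench
- hung3: pipette with green push button hanging loose in the carousel, same shape and axes as the one to put away (its +x points to the column); collar underside 205 mm above the bench
- hung4: pipette with orange push button hanging loose in the carousel, same shape and axes as the one to put away (its +x points to the column); collar underside 205 mm above the bench
- hung5: pipette with grey push button hanging loose in the carousel, same shape and axes as the one to put away (its +x points to the column); collar underside 205 mm above the bench
- tipbox: blue pipette-tip box, 85 x 122 x 59 mm, loose; origin at the centre of its underside
- beaker: glass beaker, 68 mm diameter, 90 mm high, loose; origin at the centre of its underside
- flask: amber reagent bottle, 70 mm diameter, 150 mm high, loose; origin at the centre of its underside

How it is judged:
By the outcome, as a careful person would: the job done as asked, in the order asked, and still so for the second after the job is handed in, with the robot touching nothing.
It also fails if it takes over 67 s, if anything falls off the work surface, if the arm or the gripper's body presses on something with over 40 N, if the wrist force passes 120 N, or if a joint passes its speed limit or range.

## Robot

A 6-joint arm with a two-finger parallel gripper is mounted at the origin on the work surface. World frame = base frame: x ahead of the robot, y to its left, z up, the work surface at z = 0. Lengths are in m, angles in rad, forces in N, time in s.
With the tool pointing down it reaches from about 0.25 to 0.8 m from the base axis. Payload 3.9 kg.
Tool frame: the origin (TCP) lies midway between the tips of the shut fingers; the grasp point (between the pads) lies manip.pinch_z behind it (manip.pinch_z is the distance from the TCP to the grasp point, in m); z points along the fingers, x is the direction in which the jaws open and shut, and the axes are right-handed (so a half turn about z gives the same grasp; the last joint's range is limited). The gripper opens to 85 mm and grips with 20 to 120 N. Pads are 22 mm wide; open, the fingers measure 114 mm over their backs; the gripper's body (76 mm by 85 mm) begins 54 mm behind the grasp point. The pads swing forward as they close: fully open they stand 13 mm farther back than shut.
Start: joints at [1.108, 0.26, -0.138, 1.173, 0, 1.571], TCP at [0.234, 0.47, 0.231] pointing down, gripper open.
Joint ranges: [-2.78, 2.78], [-0.83, 1.72], [-1.28, 1.37], [-1.9, 2.12], [-1.57, 1.48], [-3.14, 3.14]. Speed limits (rad/s): [2.57, 2.57, 3.14, 3.14, 3.14, 3.14].

## Interface

Orientations are given as a unit quaternion [w, x, y, z].
In Python, from plant import manip, imaging gives the robot as it stands. The module is installed in compiled form; this text tells all that it offers.
- The arm moves only by the tool move_arm, never from a script. Its argument "commands" is a list of rows, each a list of 3 entries, a list of its own where there are three numbers: the opening, from 0 (shut) to 1 (fully open), then the shift along the tool's x, y, z in mm, then the turn, a rotation vector about the tool's x, y, z in degrees. In form: [[claw, [x, y, z], [ax, ay, az]], ...]. A call has 1 to 8 rows; each row shifts and turns the commanded pose from where the row before left it, along the tool's axes as they then stand; what a row does not reach is not made up. A row lasts 1/8 s, in which the tool goes at most 62.5 mm and 10.7 degrees, less where a joint would pass 70% of its speed; a pose out of reach is approached as far as the arm can. A call with a gripper value outside its range is refused whole. The fingers move at their own pace and stop on an object; the grip force is fixed at half the most. Time passes only in rows, so rows that do not move let the fingers close. It gives the time, the measured TCP pose, the force and the opening at its end, in the units of the state.
- manip.sense(): the state, without advancing time (a new reading comes with each control period).
- imaging.get_image(name): name is "side" or "top" or "wrist"; returns the picture (480x640x3 uint8, blue, green, red); there is no depth.
- imaging.camera_model(name): a dict with "intrinsics" (3x3 intrinsics, pixels), "extrinsics" (4x4, takes a point from world to camera coordinates). Camera axes: x right, y down, z forward; pixel columns grow to the right and rows downward; lengths in m; the calibration is good to about 2 mm. A picture is of the moment at which its call begins: read the wrist's pose just before it. camera_model takes no time and is no camera call; for the wrist camera it gives the pose at the moment of the call.
- manip.job_done(): hands the job in, once; it reports no verdict.
The state is a dict: "time": time; "q": joint angles; "joint_velocities": joint speeds; "joint_torque": joint torques, N m; "eef_pos": TCP position; "ee_rot": TCP orientation; "contact_force": force on the tool from outside, world axes, zero at the start; "moment": the same for the moment, N m; "gripper_width": finger opening in m.
Only numpy, scipy, OpenCV 4.12 (cv2) and the standard library are available. Lean on these libraries where they do the work, as an engineer would, in place of code of your own. Each camera call takes 0.05 s, during which the arm holds its last target.

## Working session

There is one attempt and no reset: what is moved stays moved. The work goes in short steps, Python scripts to look and compute and a tool call to move; the robot and the scene stay as the last step left them, time stands still between calls to the robot, and variables do not carry over. Pictures are saved under pics/ and viewed, and the job is handed in when it is done.

Besides the shell and the picture viewer there is one more tool, called after ">>>" as name([rows], argument=value, ...), one row to a line, values as JSON. move_arm: Moves the arm, as the interface text tells. Its arguments: {"type":"object","properties":{"commands":{"type":"array"}},"required":["commands"]}

```bash
mkdir -p pics
cat > h.py <<'E'
import numpy as np, cv2
from plant import manip, imaging
def cam(n):
    m=imaging.camera_model(n); return np.array(m["intrinsics"]),np.array(m["extrinsics"])
def ray(n,u,v,KE=None):
    K,E=KE or cam(n); R=E[:3,:3];t=E[:3,3]
    return -R.T@t, R.T@np.linalg.inv(K)@np.array([u,v,1.])
def onz(n,u,v,z,KE=None):
    o,d=ray(n,u,v,KE); return o+d*(z-o[2])/d[2]
def proj(n,p,KE=None):
    K,E=KE or cam(n); c=E[:3,:3]@np.array(p)+E[:3,3]; c=K@c; return c[:2]/c[2]
def tri(n1,p1,n2,p2,k1=None,k2=None):
    o1,d1=ray(n1,*p1,k1);o2,d2=ray(n2,*p2,k2)
    A=np.stack([d1,-d2],1);s=np.linalg.lstsq(A,o2-o1,rcond=None)[0]
    a=o1+d1*s[0];b=o2+d2*s[1];return (a+b)/2,np.linalg.norm(a-b)
E
python3 - <<'E'
from h import *
print(manip.pinch_z, manip.sense())
for n in("side","top","wrist"):
    cv2.imwrite(f"pics/{n}0.png",imaging.get_image(n))
    K,E=cam(n); print(n,K.round(1).tolist(),(-E[:3,:3].T@E[:3,3]).round(3),E[:3,:3].round(2).tolist())
E
```

```text
0.0187 {'time': 0.0, 'q': array([ 1.10800614e+00,  2.60690761e-01, -1.39369793e-01,  1.17270745e+00,
       -1.96999815e-05,  1.57079121e+00]), 'joint_velocities': array([ 0.00035806,  0.00053715, -0.00037263, -0.0007137 ,  0.00104758,
       -0.00103381]), 'joint_torque': array([ 5.13653176e-04, -4.05674601e+01,  2.53922385e+01,  1.87200255e-02,
        1.92539096e-04,  1.16951108e-05]), 'eef_pos': array([0.23408476, 0.46916064, 0.2304611 ]), 'ee_rot': array([ 5.27019010e-04,  8.50423579e-01,  5.26097676e-01, -8.33199783e-04]), 'contact_force': array([ 0.14627091, -1.31030164, -0.13119233]), 'moment': array([-0.02991176, -0.05026706,  0.03653781]), 'gripper_width': 0.08527176925382476}
side [[521.7, 0.0, 317.6], [0.0, 521.7, 238.0], [0.0, 0.0, 1.0]] [ 0.144 -0.646  1.034] [[0.82, -0.58, -0.01], [-0.43, -0.59, -0.69], [0.39, 0.56, -0.73]]
top [[491.0, 0.0, 315.7], [0.0, 491.0, 238.4], [0.0, 0.0, 1.0]] [ 0.435 -0.005  1.161] [[0.03, -1.0, 0.01], [-0.99, -0.03, -0.17], [0.17, -0.0, -0.99]]
wrist [[365.6, 0.0, 314.5], [0.0, 365.6, 237.4], [0.0, 0.0, 1.0]] [0.16  0.508 0.374] [[0.45, 0.89, -0.0], [0.85, -0.42, 0.32], [0.29, -0.15, -0.95]]
```

View pics/side0.png

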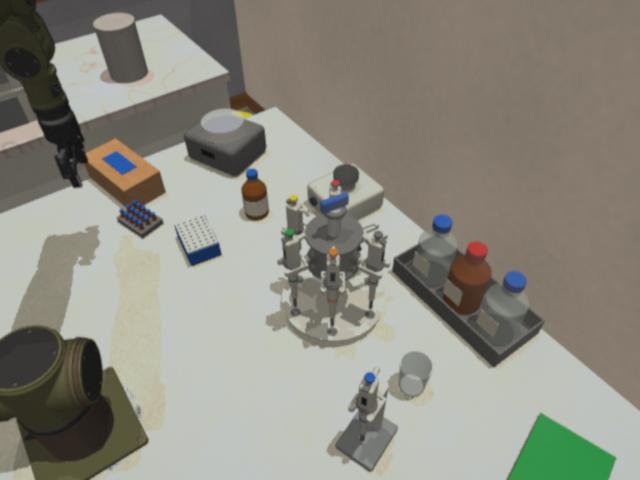

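View pics/top0.png

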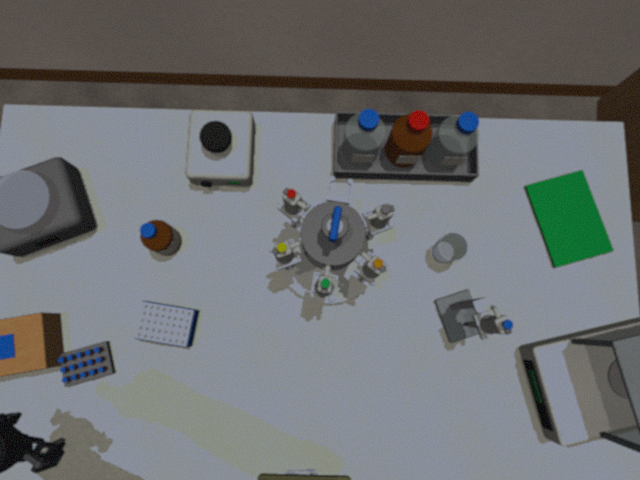

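View pics/wrist0.png

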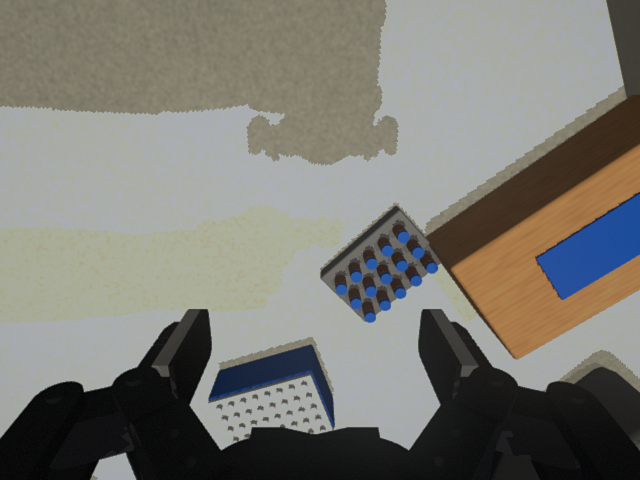

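Run:
```python
from h import *
t=cv2.imread("pics/top0.png");s=cv2.imread("pics/side0.png")
a=cv2.resize(t[160:320,250:410],(640,640),interpolation=3)
cv2.imwrite("pics/c1.png",a)
cv2.imwrite("pics/c2.png",cv2.resize(t[270:370,420:540],(720,600),interpolation=3))
cv2.imwrite("pics/c3.png",cv2.resize(s[350:480,310:450],(646,600),interpolation=3))
cv2.imwrite("pics/c4.png",cv2.resize(s[170:350,260:410],(500,600),interpolation=3))
def blobs(n,im):
    h=cv2.cvtColor(im,cv2.COLOR_BGR2HSV); m=cv2.inRange(h,(100,130,60),(125,255,255))
    k,l,st,c=cv2.connectedComponentsWithStats(m)
    for i in range(1,k):
        if st[i,4]>12:
            ys,xs=np.where(l==i); r=cv2.minAreaRect(np.stack([xs,ys],1).astype(np.float32))
            print(n,c[i].round(1),st[i].tolist(),[np.round(q,1) for q in r])
blobs("top",t);blobs("side",s)
```

```text
top [368.6 118.6] [358, 109, 22, 20, 338] [array([368.5, 118.5]), array([19.8, 19.8]), np.float64(45.0)]
top [467.9 121.4] [458, 112, 21, 20, 326] [array([468. , 121.5]), array([20., 19.]), np.float64(0.0)]
top [335.  223.4] [329, 206, 12, 35, 244] [array([335.1, 223.2]), array([ 7.5, 34.5]), np.float64(9.9)]
top [147.8 230.1] [141, 223, 15, 15, 178] [array([148., 230.]), array([14., 14.]), np.float64(90.0)]
top [507.3 324.3] [503, 320, 9, 9, 65] [array([507., 324.]), array([8., 8.]), np.float64(90.0)]
top [  6.3 346.4] [0, 335, 14, 24, 307] [array([  6.5, 346.5]), array([23., 13.]), np.float64(90.0)]
top [ 96.3 349.7] [94, 347, 6, 6, 24] [array([ 96.3, 349.8]), array([4.2, 4.9]), np.float64(45.0)]
top [ 87.4 352.1] [85, 350, 6, 5, 27] [array([ 87.5, 352. ]), array([4., 5.]), np.float64(90.0)]
top [ 78.3 354.8] [75, 353, 7, 5, 25] [array([ 78., 355.]), array([4., 6.]), np.float64(90.0)]
top [ 69.4 357.2] [66, 355, 7, 5, 26] [array([ 69.5, 357.5]), array([4.2, 5.7]), np.float64(45.0)]
top [ 60.4 359.6] [58, 357, 6, 6, 29] [array([ 60.5, 359.5]), array([5., 5.]), np.float64(90.0)]
top 
[... 1195 characters left out ...]
1, 193, 26, 13, 109] [array([333.6, 199.2]), array([ 4.8, 26.9]), np.float64(69.4)]
side [129.7 207.5] [126, 205, 8, 6, 21] [array([129.5, 207.5]), array([8.6, 2.7]), np.float64(31.0)]
side [441.9 222.8] [434, 215, 18, 17, 238] [array([442.5, 223. ]), array([16., 17.]), np.float64(90.0)]
side [139.6 222.4] [138, 221, 4, 4, 13] [array([139.5, 222.5]), array([3., 3.]), np.float64(90.0)]
side [203.7 254.1] [187, 244, 33, 21, 344] [array([203.9, 254.2]), array([11.4, 31.9]), np.float64(71.0)]
side [515.5 279.4] [506, 272, 20, 16, 247] [array([515.5, 279.5]), array([15., 19.]), np.float64(90.0)]
side [369.3 377.4] [365, 373, 10, 10, 74] [array([369.3, 377.3]), array([9.2, 8.5]), np.float64(45.0)]
```

View pics/c1.png

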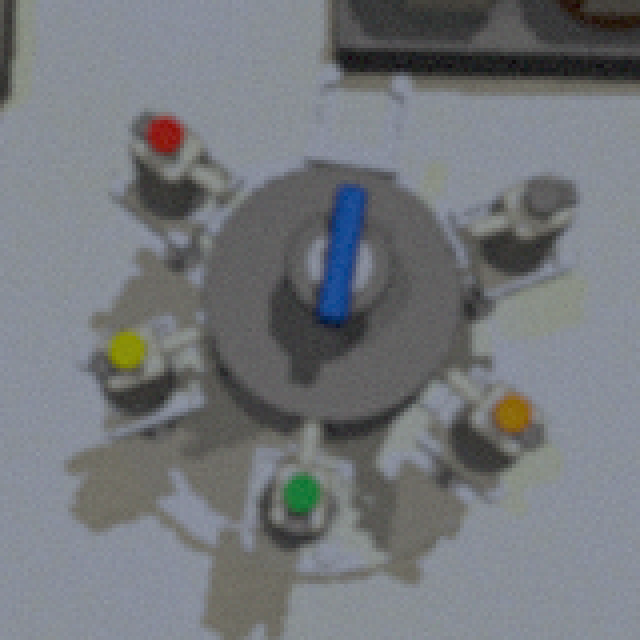

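View pics/c2.png

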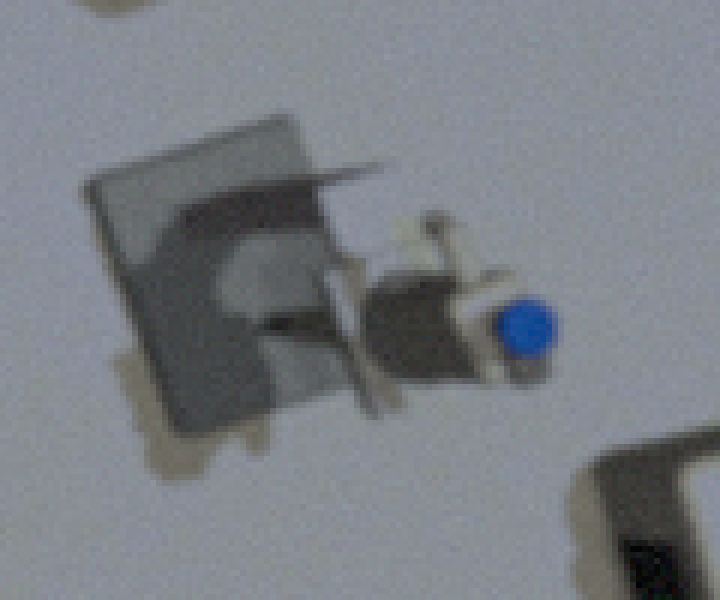

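View pics/c3.png

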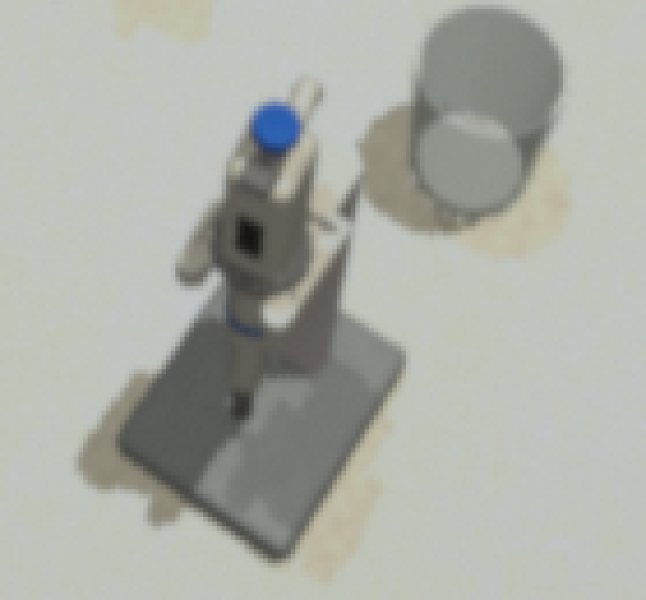

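View pics/c4.png

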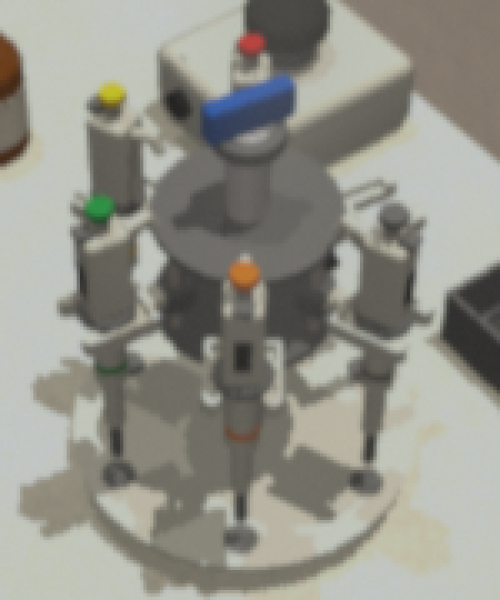

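Run:
```python
from h import *
bt=cv2.boxPoints(((335.1,223.2),(7.5,34.5),9.9))
print("bar corners",[onz("top",*p,.347).round(4)[:2] for p in bt], onz("top",335.1,223.2,.345))
print("bar tri",tri("top",(335.1,223.2),"side",(333.6,198.5)))
print("button",onz("top",507.3,324.3,.281),onz("side",369.3,377.4,.281),tri("top",(507.3,324.3),"side",(369.3,377.4)))
f=lambda p,o,s:(o[0]+(p[0]-0.0)/s,o[1]+p[1]/s)
c=[f(p,(420,270),6) for p in((285,115),(90,185),(180,432))]
P=[onz("top",*p,.016) for p in c];print("foot",[p.round(4)[:2] for p in P])
d=P[1]-P[2];print("stand yaw",np.degrees(np.arctan2(d[1],d[0])),np.linalg.norm(d)); d=P[0]-P[1];print(np.degrees(np.arctan2(d[1],d[0]))+90,np.linalg.norm(d))
hk=f((435,222),(420,270),6);print("hook",onz("top",*hk,.261))
# disc circle edges c1: left 203, right 465 at z=.250
L=onz("top",250+203/4,160+290/4,.25);R=onz("top",250+465/4,160+290/4,.25);print("disc",L,R,(L+R)/2)
print("cradle end",[onz("top",250+x/4,160+y/4,.21)[:2].round(4) for x,y in((330,68),(402,78))])
for n,p in dict(red=(165,134),yel=(127,350),grn=(302,494),org=(513,411),gry=(552,195)).items():print(n,onz("top",250+p[0]/4,160+p[1]/4,.301))
```

```text
bar corners [array([ 0.5743, -0.0307]), array([ 0.6333, -0.0395]), array([ 0.6314, -0.0522]), array([ 0.5725, -0.0432])] [ 0.60312016 -0.04146943  0.345     ]
bar tri (array([ 0.60267763, -0.0411367 ,  0.34286313]), np.float64(0.0019200991302252585))
button [ 0.44219613 -0.35324889  0.281     ] [ 0.43844479 -0.35665201  0.281     ] (array([ 0.4414278 , -0.35491727,  0.27560435]), np.float64(0.0018341524901963554))
foot [array([ 0.5227, -0.368 ]), array([ 0.4935, -0.2916]), array([ 0.4008, -0.3247])]
stand yaw 19.613298433623108 0.0984684601004869
20.866672998797014 0.0817150489620071
hook [ 0.47274919 -0.33530791  0.261     ]
disc [0.60289662 0.0188088  0.25      ] [ 0.60641492 -0.10487971  0.25      ] [ 0.60465577 -0.04303545  0.25      ]
cradle end [array([ 0.7255, -0.0403]), array([ 0.7213, -0.0766])]
red [0.66461215 0.03688089 0.301     ]
yel [0.56555044 0.05022818 0.301     ]
grn [ 0.50398557 -0.02875589  0.301     ]
org [ 0.54312738 -0.12101751  0.301     ]
gry [ 0.64141819 -0.13808195  0.301     ]
```

```bash
cat >> h.py <<'E'
from scipy.spatial.transform import Rotation as Ro
def theta(R): x=R.as_matrix()[:,0]; return np.degrees(np.arctan2(x[1],x[0]))
def pose():
    s=manip.sense(); q=s["ee_rot"]; return s["eef_pos"],Ro.from_quat([q[1],q[2],q[3],q[0]])
def down(th):
    c,s=np.cos(np.radians(th)),np.sin(np.radians(th))
    return Ro.from_matrix(np.array([[c,s,0],[s,-c,0],[0,0,-1]]).T.reshape(3,3).T if 0 else np.column_stack([[c,s,0],[s,-c,0],[0,0,-1]]))
def plan(pos,th,N,claw,start=None,dth=None):
    p,R=start or pose(); p=np.array(p);pos=np.array(pos)
    th0=theta(R)
    if dth is None: dth=(th-th0+180)%360-180
    rows=[];cp,cR=p.copy(),R
    for i in range(1,N+1):
        tp=p+(pos-p)*i/N; tR=down(th0+dth*i/N)
        sh=cR.inv().apply(tp-cp)*1000; rv=np.degrees((cR.inv()*tR).as_rotvec())
        sh=sh.round(1);rv=rv.round(1)
        rows.append([claw,sh.tolist(),rv.tolist()])
        cp=cp+cR.apply(sh/1000);cR=cR*Ro.from_rotvec(np.radians(rv))
    for i in range(0,N,8): print(str(rows[i:i+8]).replace(" ",""))
    return cp,cR
E
python3 - <<'E'
from h import *
p,R=pose();print(p,theta(R))
e=plan([.234,.469,.45],theta(R),4,0.5)
plan([.603,-.042,.45],0,20,0.5,start=e,dth=262-theta(R))
E
```

```text
[0.23414745 0.46928236 0.23064233] 63.48392437781241
[[0.5,[-0.2,0.0,-54.8],[0.0,0.1,0.0]],[0.5,[-0.0,0.0,-54.9],[0.0,-0.0,0.0]],[0.5,[-0.1,0.0,-54.8],[0.0,-0.0,0.0]],[0.5,[-0.1,0.0,-54.9],[0.0,-0.0,0.0]]]
[[0.5,[-14.6,27.9,0.0],[0.0,-0.0,-9.9]],[0.5,[-19.2,25.0,0.0],[0.0,-0.0,-10.0]],[0.5,[-23.3,21.3,0.0],[0.0,-0.0,-9.9]],[0.5,[-26.5,16.9,0.0],[0.0,-0.0,-9.9]],[0.5,[-29.1,12.2,0.0],[0.0,-0.0,-9.9]],[0.5,[-30.8,6.9,0.0],[0.0,-0.0,-10.0]],[0.5,[-31.4,1.5,0.0],[0.0,-0.0,-9.9]],[0.5,[-31.3,-3.9,0.0],[0.0,-0.0,-9.9]]]
[[0.5,[-30.1,-9.2,0.0],[0.0,0.0,-9.9]],[0.5,[-28.1,-14.3,0.0],[0.0,0.0,-10.0]],[0.5,[-25.2,-19.0,0.0],[0.0,0.0,-9.9]],[0.5,[-21.6,-23.0,0.0],[0.0,0.0,-9.9]],[0.5,[-17.2,-26.3,0.0],[0.0,0.0,-9.9]],[0.5,[-12.5,-29.0,0.0],[0.0,0.0,-10.0]],[0.5,[-7.3,-30.6,0.0],[0.0,0.0,-9.9]],[0.5,[-1.9,-31.5,0.0],[0.0,0.0,-9.9]]]
[[0.5,[3.5,-31.3,0.0],[0.0,0.0,-9.9]],[0.5,[8.9,-30.2,0.0],[-0.0,0.0,-10.0]],[0.5,[14.0,-28.3,0.0],[-0.0,0.0,-9.9]],[0.5,[18.6,-25.4,0.0],[-0.0,0.0,-9.9]]]
```

>>> move_arm([
  [0.5,[0,0,-55],[0,0,0]],
  [0.5,[0,0,-55],[0,0,0]],
  [0.5,[0,0,-55],[0,0,0]],
  [0.5,[0,0,-55],[0,0,0]],
  [0.5,[-14.6,27.9,0],[0,0,-9.9]],
  [0.5,[-19.2,25,0],[0,0,-10]],
  [0.5,[-23.3,21.3,0],[0,0,-9.9]],
  [0.5,[-26.5,16.9,0],[0,0,-9.9]],
])

```text
time: 1.15
eef_pos: [0.3086, 0.3667, 0.451]
ee_rot: [0.0, 0.619, 0.785, -0.0]
contact_force: [-0.1, 0.5, 0.1]
gripper_width: 0.0427
```

>>> move_arm([
  [0.5,[-29.1,12.2,0.0],[0.0,0.0,-9.9]],
  [0.5,[-30.8,6.9,0.0],[0.0,0.0,-10.0]],
  [0.5,[-31.4,1.5,0.0],[0.0,0.0,-9.9]],
  [0.5,[-31.3,-3.9,0.0],[0.0,0.0,-9.9]],
  [0.5,[-30.1,-9.2,0.0],[0.0,0.0,-9.9]],
  [0.5,[-28.1,-14.3,0.0],[0.0,0.0,-10.0]],
  [0.5,[-25.2,-19.0,0.0],[0.0,0.0,-9.9]],
  [0.5,[-21.6,-23.0,0.0],[0.0,0.0,-9.9]],
])

```text
time: 2.15
eef_pos: [0.4563, 0.1622, 0.451]
ee_rot: [-0.0, -0.025, 1.0, -0.0]
contact_force: [0.2, 0.6, -0.8]
gripper_width: 0.043
```

>>> move_arm([
  [0.5,[-17.2,-26.3,0.0],[0.0,0.0,-9.9]],
  [0.5,[-12.5,-29.0,0.0],[0.0,0.0,-10.0]],
  [0.5,[-7.3,-30.6,0.0],[0.0,0.0,-9.9]],
  [0.5,[-1.9,-31.5,0.0],[0.0,0.0,-9.9]],
  [0.5,[3.5,-31.3,0.0],[0.0,0.0,-9.9]],
  [0.5,[8.9,-30.2,0.0],[0.0,0.0,-10.0]],
  [0.5,[14.0,-28.3,0.0],[0.0,0.0,-9.9]],
  [0.5,[18.6,-25.4,0.0],[0.0,0.0,-9.9]],
])

```text
time: 3.15
eef_pos: [0.6039, -0.0421, 0.4509]
ee_rot: [-0.0, -0.658, 0.753, 0.0]
contact_force: [-0.6, -0.5, -0.0]
gripper_width: 0.0427
```

Run:
```python
from h import *
s=manip.sense();p,R=pose();print(s["time"],p,theta(R),s["q"],s["contact_force"])
K=cam("wrist");np.savez("w1.npz",K=K[0],E=K[1]);im=imaging.get_image("wrist");cv2.imwrite("pics/w1.png",im)
```

```text
3.15 [ 0.60387544 -0.0420802   0.45093386] -97.6949536327235 [-6.96095111e-02  4.60235823e-01  7.42955819e-01  1.85417267e+00
  7.25359679e-05 -3.07689992e+00] [-0.6240809  -0.49838842 -0.03025801]
```

View pics/w1.png

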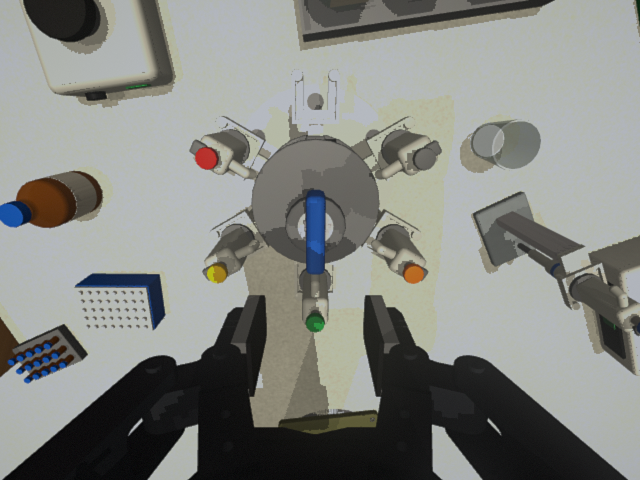

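Run:
```python
from h import *
im=cv2.imread("pics/w1.png");w=np.load("w1.npz");KE=(w["K"],w["E"])
h=cv2.cvtColor(im,cv2.COLOR_BGR2HSV); m=cv2.inRange(h,(105,150,50),(125,255,255)); m[:,:280]=0;m[:,350:]=0;m[300:]=0
ys,xs=np.where(m>0);print(xs.min(),xs.max(),ys.min(),ys.max())
for r in range(190,280,8):
    q=xs[ys==r]; 
    if len(q):print(r,q.min(),q.max(),(onz("wrist",(q.min()+q.max())/2,r,.347,KE)[:2]).round(4))
print(onz("wrist",315.5,ys.min(),.347,KE),onz("wrist",315.5,ys.max(),.347,KE))
for n,p in dict(red=(206,158),yel=(217,273),grn=(316,323),org=(414,272),gry=(427,158)).items():
    q=onz("wrist",*p,.301,KE); print(n,q.round(4),np.degrees(np.arctan2(q[1]+.042,q[0]-.603)))
d=cv2.resize(im[55:135,260:370],(770,560),interpolation=3);cv2.imwrite("pics/w1c.png",d)
```

```text
306 324 191 273
198 307 324 [ 0.6311 -0.0452]
206 306 324 [ 0.6256 -0.0442]
214 307 324 [ 0.6198 -0.0437]
222 307 324 [ 0.6141 -0.043 ]
230 307 323 [ 0.6083 -0.0418]
238 307 323 [ 0.6023 -0.041 ]
246 307 324 [ 0.5963 -0.0406]
254 307 324 [ 0.5902 -0.0398]
262 307 323 [ 0.584  -0.0386]
270 307 322 [ 0.5778 -0.0374]
[ 0.63594626 -0.04589353  0.347     ] [ 0.5752726  -0.03776202  0.347     ]
red [0.6643 0.0371 0.301 ] 52.243575074179894
yel [0.5662 0.0501 0.301 ] 111.74891446951115
grn [ 0.5049 -0.029   0.301 ] 172.44557301031034
org [ 0.544  -0.1207  0.301 ] -126.85636534135044
gry [ 0.641  -0.1354  0.301 ] -67.88994659461717
```

View pics/w1c.png

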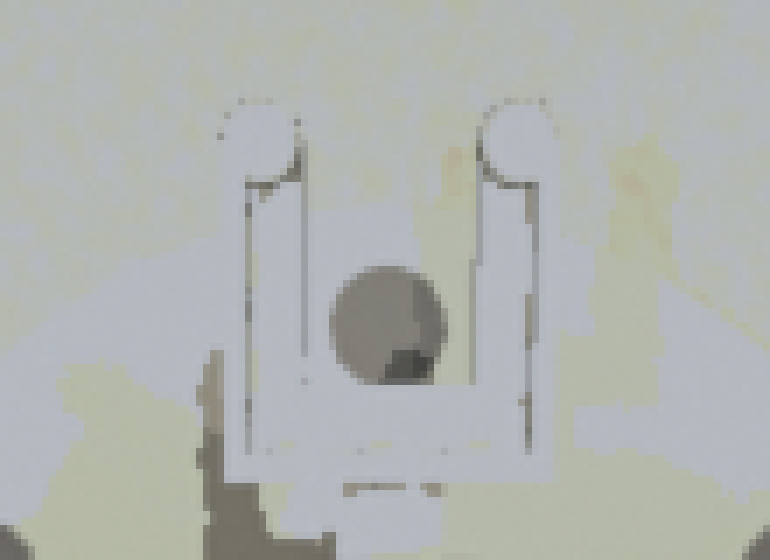

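>>> move_arm([
  [0.5,[0,0,40],[0,0,0]],
  [0.5,[0,0,40],[0,0,0]],
  [0.5,[0,0,30],[0,0,0]],
  [0.5,[0,0,15.5],[0,0,0]],
  [0.1,[0,0,0],[0,0,0]],
  [0,[0,0,0],[0,0,0]],
  [0,[0,0,0],[0,0,0]],
  [0,[0,0,0],[0,0,0]],
])

```text
time: 4.2
eef_pos: [0.6029, -0.0423, 0.3259]
ee_rot: [-0.001, -0.656, 0.755, -0.0]
contact_force: [-2.7, -4.4, -2.8]
gripper_width: 0.0123
```

Run:
```python
from h import *
s=manip.sense();p,R=pose();print(s["time"],p,theta(R),s["q"],s["contact_force"],s["moment"],s["gripper_width"])
```

```text
4.2 [ 0.60288497 -0.04233088  0.3259131 ] -98.05778739559842 [-6.89501931e-02  3.88742298e-01  2.94796573e-01  1.47795579e+00
 -2.16663798e-03 -3.06990567e+00] [-2.74440558 -4.3833599  -2.78423523] [-0.72735126  0.38469049  0.14427833] 0.012301637574975243
```

>>> move_arm([
  [0,[0,0,0],[0,0,2]],
  [0,[0,0,0],[0,0,4]],
  [0,[0,0,0],[0,0,6]],
  [0,[0,0,0],[0,0,6]],
  [0,[0,0,0],[0,0,6]],
  [0,[0,0,0],[0,0,6]],
  [0,[0,0,0],[0,0,6]],
  [0,[0,0,0],[0,0,6]],
])

```text
time: 5.2
eef_pos: [0.6029, -0.0424, 0.3259]
ee_rot: [-0.001, -0.34, 0.94, -0.001]
contact_force: [-2.5, -5.0, -3.2]
gripper_width: 0.0128
```

Run:
```python
from h import *
s=manip.sense();p,R=pose();print(s["time"],p,theta(R),s["contact_force"],s["moment"],s["gripper_width"])
im=imaging.get_image("wrist");cv2.imwrite("pics/w2.png",im)
```

```text
5.2 [ 0.60285507 -0.04243826  0.32588887] -140.24040578752914 [-2.49905274 -5.01435464 -3.22908849] [-0.80691571  0.3531013   0.25281245] 0.01276051070238728
```

View pics/w2.png

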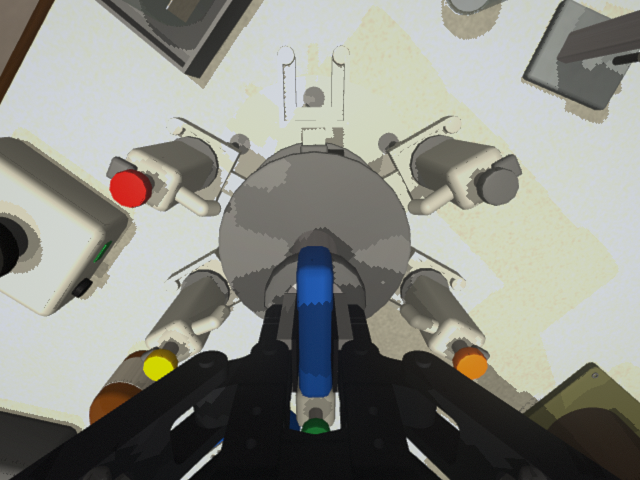

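>>> move_arm([
  [0,[0,0,0],[0,0,4]],
  [0,[0,0,0],[0,0,7]],
  [0,[0,0,0],[0,0,8]],
  [0,[0,0,0],[0,0,8]],
  [0,[0,0,0],[0,0,8]],
  [0,[0,0,0],[0,0,8]],
  [0,[0,0,0],[0,0,8]],
  [0,[0,0,0],[0,0,8]],
])

```text
time: 6.25
eef_pos: [0.6027, -0.0425, 0.3259]
ee_rot: [-0.001, 0.168, 0.986, -0.001]
contact_force: [-3.5, -4.9, -3.5]
gripper_width: 0.0125
```

>>> move_arm([
  [0,[0,0,0],[0,0,8]],
  [0,[0,0,0],[0,0,8]],
  [0,[0,0,0],[0,0,8]],
  [0,[0,0,0],[0,0,8]],
  [0,[0,0,0],[0,0,8]],
  [0,[0,0,0],[0,0,8]],
  [0,[0,0,0],[0,0,8]],
  [0,[0,0,0],[0,0,6]],
])

```text
time: 7.25
eef_pos: [0.6025, -0.0424, 0.3259]
ee_rot: [0.0, 0.651, 0.759, -0.002]
contact_force: [-2.9, -4.5, -3.3]
gripper_width: 0.0127
```

Run:
```python
from h import *
s=manip.sense();p,R=pose();print(s["time"],p,theta(R),s["q"],s["contact_force"],s["moment"],s["gripper_width"])
```

```text
7.25 [ 0.60249471 -0.04240191  0.32587889] 98.74949193984584 [-0.06893425  0.38861024  0.2945021   1.47851633 -0.00250177 -0.22163702] [-2.92571447 -4.54067498 -3.27425196] [-0.89207867  0.52279976  0.28036537] 0.012737778880324792
```

>>> move_arm([
  [0,[0,0,0],[0,0,5]],
  [0,[0,0,0],[0,0,3]],
  [0,[0,0,0],[0,0,0.7]],
  [0,[0,0,0],[0,0,0]],
])

```text
time: 7.75
eef_pos: [0.6025, -0.0424, 0.3259]
ee_rot: [0.0, 0.706, 0.709, -0.002]
contact_force: [-3.9, -4.5, -2.3]
gripper_width: 0.0123
```

Run:
```python
from h import *
s=manip.sense();p,R=pose();print(s["time"],p,theta(R),s["moment"],s["gripper_width"])
K=cam("wrist");np.savez("w3.npz",K=K[0],E=K[1])
im=imaging.get_image("wrist");cv2.imwrite("pics/w3.png",im)
cv2.imwrite("pics/w3c.png",cv2.resize(im[20:140,240:400],(800,600),interpolation=3))
```

```text
7.75 [ 0.60249467 -0.04235627  0.32586517] 90.23831404739592 [-0.81891167  0.50618239  0.09652012] 0.012334323294716572
```

View pics/w3.png

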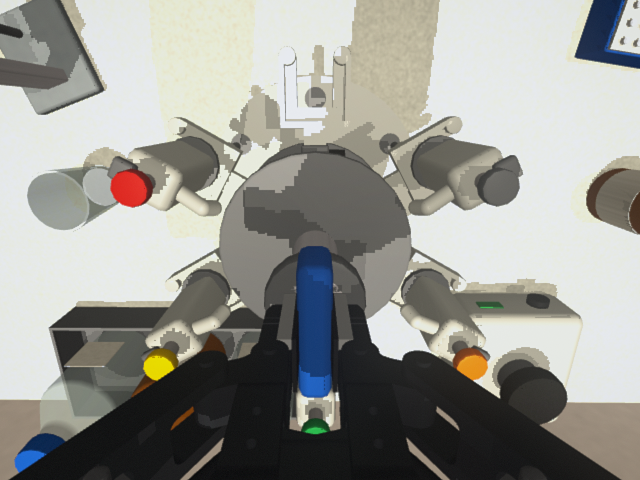

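View pics/w3c.png

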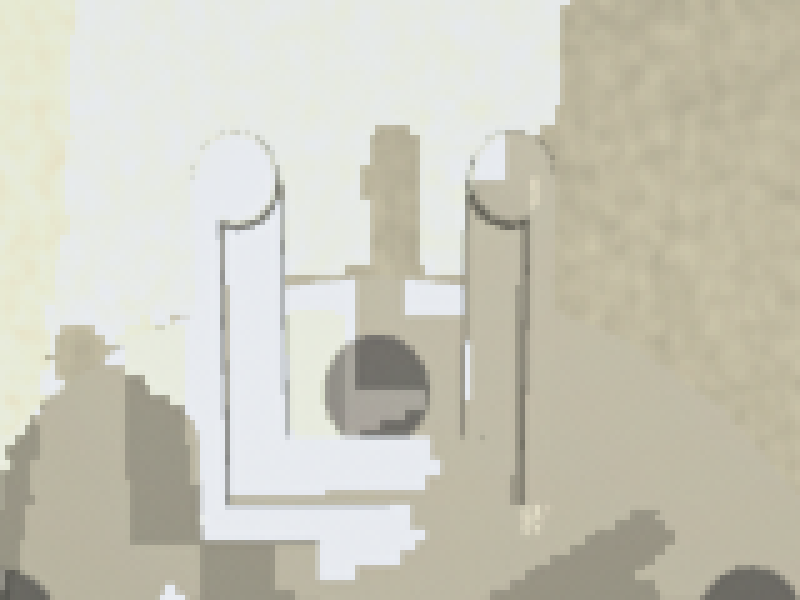

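```bash
cat >> h.py <<'E'
def zfrom(n,a,b,d,KE):
    from scipy.optimize import brentq
    return brentq(lambda z:np.linalg.norm(onz(n,*a,z,KE)-onz(n,*b,z,KE))-d,0.02,.3)
E
python3 - <<'E'
from h import *
w=np.load("w3.npz");KE=(w["K"],w["E"])
f=lambda x,y:(240+x/5-.5+.1,20+y/5-.5+.1)
a,b=f(237,178),f(510,178);z=zfrom("wrist",a,b,.0365,KE);print(z)
for zz in(.2,.21,.22,.225):print(zz,onz("wrist",*a,zz,KE),onz("wrist",*b,zz,KE))
z=zfrom("wrist",f(285,350),f(466,350),.025,KE);print("slot",z)
z=zfrom("wrist",f(194,178),f(553,178),.048,KE);print("outer",z)
for n,p in dict(red=(130,188),yel=(160,364),org=(470,364),gry=(498,186)).items():
    q=onz("wrist",*p,.301,KE); print(n,q.round(4),np.degrees(np.arctan2(q[1]+.0423,q[0]-.6032)))
E
```

```text
0.19850038659238156
0.2 [ 0.48295631 -0.06030265  0.2       ] [ 0.4828189  -0.02400522  0.2       ]
0.21 [ 0.48432455 -0.0595749   0.21      ] [ 0.48419225 -0.02462655  0.21      ]
0.22 [ 0.48569278 -0.05884714  0.22      ] [ 0.4855656  -0.02524788  0.22      ]
0.225 [ 0.4863769  -0.05848327  0.225     ] [ 0.48625227 -0.02555854  0.225     ]
slot 0.1971622862024104
outer 0.1984900782359453
red [ 0.5528 -0.1271  0.301 ] -120.71076945396351
yel [ 0.6507 -0.126   0.301 ] -60.42003759430653
org [0.6494 0.0444 0.301 ] 61.95310809057043
gry [0.551  0.0435 0.301 ] 121.29540803173317
```

>>> move_arm([
  [0.3,[0,0,0],[0,0,0]],
  [0.5,[0,0,0],[0,0,0]],
  [0.5,[0,0,-20],[0,0,0]],
  [0.5,[0,0,-40],[0,0,0]],
  [0.5,[0,0,-40],[0,0,0]],
  [0.5,[0,0,-10],[0,0,0]],
  [0.5,[0,-40,0],[0,0,0]],
  [0.5,[0,0,0],[0,0,0]],
])

```text
time: 8.8
eef_pos: [0.5612, -0.0409, 0.437]
ee_rot: [-0.0, 0.705, 0.709, 0.0]
contact_force: [0.3, 0.4, 0.0]
gripper_width: 0.0425
```

Run:
```python
from h import *
s=manip.sense();p,R=pose();print(s["time"],p,theta(R),s["contact_force"],s["moment"],s["joint_velocities"].round(3))
K=cam("wrist");np.savez("w4.npz",K=K[0],E=K[1])
im=imaging.get_image("wrist");cv2.imwrite("pics/w4.png",im)
cv2.imwrite("pics/s4.png",imaging.get_image("side"))
```

```text
8.8 [ 0.56121926 -0.04090406  0.43703287] 90.29074674137506 [0.27859421 0.35077814 0.01671498] [-0.04533964 -0.04498677  0.03106518] [ 0.003  0.034  0.064 -0.029 -0.     0.003]
```

View pics/w4.png

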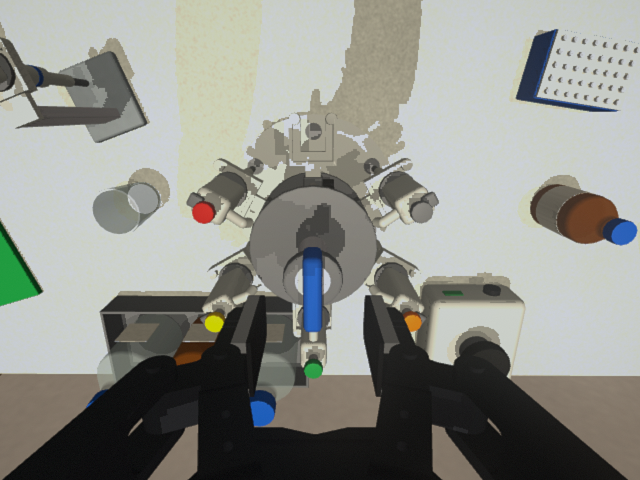

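View pics/s4.png

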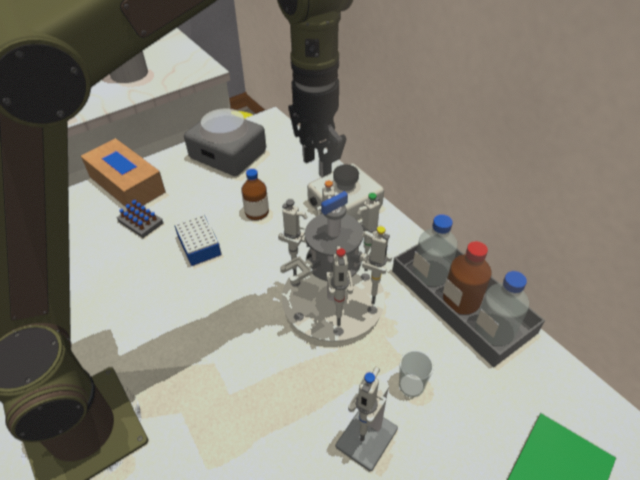

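Run:
```python
from h import *
im=cv2.imread("pics/w4.png");cv2.imwrite("pics/w4c.png",cv2.resize(im[95:185,260:370],(770,630)[:2] if 0 else (733,600),interpolation=3))
im=cv2.imread("pics/s4.png");cv2.imwrite("pics/s4c.png",cv2.resize(im[240:300,260:340],(800,600),interpolation=3))
im=cv2.imread("pics/w4.png");w=np.load("w4.npz");KE=(w["K"],w["E"])
h=cv2.cvtColor(im,cv2.COLOR_BGR2HSV); m=cv2.inRange(h,(105,150,50),(125,255,255)); m[:,:280]=0;m[:,350:]=0;m[350:]=0
ys,xs=np.where(m>0);P=[]
for r in range(ys.min()+6,ys.max()-5,4):
    q=xs[ys==r];P.append(onz("wrist",(q.min()+q.max())/2,r,.347,KE)[:2])
P=np.array(P);print("bar",np.degrees(np.arctan(np.polyfit(P[:,0],P[:,1],1)[0])),P.mean(0))
for n,p in dict(red=(203,213),yel=(214,324),grn=(313,370),org=(413,322),gry=(422,212)).items():
    q=onz("wrist",*p,.301,KE); print(n,q.round(4),np.degrees(np.arctan2(q[1]+.0423,q[0]-.6035)))
```

```text
bar 0.7256905989255572 [ 0.59561466 -0.04104203]
red [ 0.5533 -0.1277  0.301 ] -120.43657297046072
yel [ 0.6539 -0.1274  0.301 ] -59.34286485082007
grn [ 0.702  -0.0403  0.301 ] 1.1407030411798496
org [0.6509 0.0469 0.301 ] 62.042627081297866
gry [0.5516 0.0449 0.301 ] 120.78007123020859
```

View pics/w4c.png

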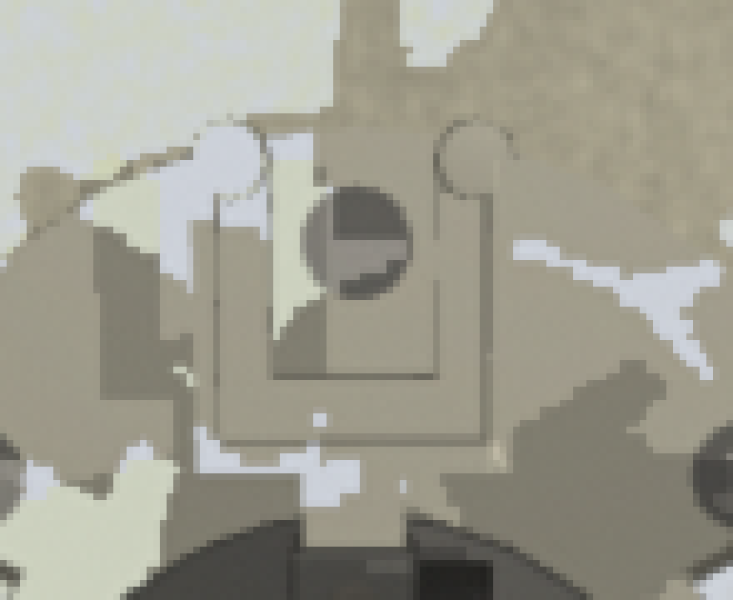

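View pics/s4c.png

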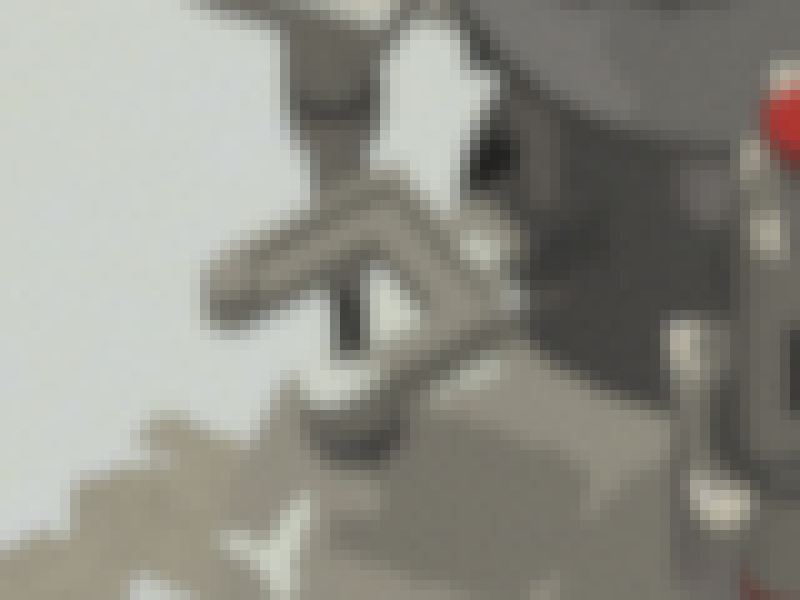

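Run:
```python
from h import *
w=np.load("w3.npz");k3=(w["K"],w["E"]);w=np.load("w4.npz");k4=(w["K"],w["E"])
f3=lambda x,y:(240+x/5-.4,20+y/5-.4)
s=733/110
f4=lambda x,y:(260+x/s-.42,95+y/s-.42)
for a,b in(((237,178),(229,158)),((510,178),(474,158))):
    print(tri("wrist",f3(*a),"wrist",f4(*b),k3,k4))
a,b=f4(229,158),f4(474,158);print(zfrom("wrist",a,b,.0365,k4))
print("slot",zfrom("wrist",f4(272,350),f4(437,350),.025,k4))
# slot inner corners: w3 (289,437),(462,437) (partly), w4 (274,376),(437,376)
for a,b in(((289,437),(274,376)),((462,437),(437,376))):
    print("slotcorner",tri("wrist",f3(*a),"wrist",f4(*b),k3,k4))
fs=lambda x,y:(260+x/10-.45,240+y/10-.45)
# side: left post top centre approx (230,268)? right prong (near) end hidden
# slot back edge corners in side: (372,250) far ; check projection for z
for z in(.19,.195,.2,.205,.21,.215,.22):
    print(z,[(np.array(proj("side",(x,y,z)))-[259.55,239.55])*10//1 for x,y in((.5155,-.0295),(.5155,-.0545),(.478,-.024))])
```

```text
(array([ 0.48327348, -0.06028621,  0.20220052]), np.float64(0.0002887374662235923))
(array([ 0.48311146, -0.02422284,  0.20220909]), np.float64(0.00016203640600982215))
0.198304811063998
slot 0.20118952047582994
slotcorner (array([ 0.51531683, -0.05410573,  0.19552973]), np.float64(0.00031656917244418653))
slotcorner (array([ 0.51521547, -0.02932293,  0.19506403]), np.float64(0.00044746817164440276))
0.19 [array([374., 256.]), array([441., 329.]), array([211., 320.])]
0.195 [array([373., 240.]), array([440., 314.]), array([210., 304.])]
0.2 [array([372., 225.]), array([439., 299.]), array([208., 289.])]
0.205 [array([371., 209.]), array([438., 283.]), array([207., 273.])]
0.21 [array([370., 194.]), array([438., 268.]), array([205., 258.])]
0.215 [array([369., 178.]), array([437., 252.]), array([204., 242.])]
0.22 [array([368., 162.]), array([436., 236.]), array([202., 226.])]
```

Run:
```python
from h import *
plan([.4415,-.354,.41],112,7,.65)
```

```text
[[0.65,[-44.6,-17.7,3.8],[0.2,-0.0,-3.1]],[0.65,[-43.6,-20.1,3.8],[-0.0,-0.0,-3.1]],[0.65,[-42.5,-22.4,3.8],[-0.0,-0.0,-3.1]],[0.65,[-41.1,-24.6,3.9],[-0.0,-0.0,-3.1]],[0.65,[-39.8,-26.9,3.8],[-0.0,-0.0,-3.1]],[0.65,[-38.3,-29.0,3.9],[-0.0,-0.0,-3.1]],[0.65,[-36.6,-31.0,3.8],[-0.0,-0.0,-3.1]]]
```

>>> move_arm([
  [0.65,[-44.6,-17.7,3.8],[0,0,-3.1]],
  [0.65,[-43.6,-20.1,3.8],[0,0,-3.1]],
  [0.65,[-42.5,-22.4,3.8],[0,0,-3.1]],
  [0.65,[-41.1,-24.6,3.9],[0,0,-3.1]],
  [0.65,[-39.8,-26.9,3.8],[0,0,-3.1]],
  [0.65,[-38.3,-29.0,3.9],[0,0,-3.1]],
  [0.65,[-36.6,-31.0,3.8],[0,0,-3.1]],
  [0.65,[0,0,0],[0,0,0]],
])

```text
time: 9.9
eef_pos: [0.441, -0.3576, 0.4082]
ee_rot: [0.0, 0.561, 0.828, -0.0]
contact_force: [0.3, 1.1, -0.1]
gripper_width: 0.0556
```

Run:
```python
from h import *
s=manip.sense();p,R=pose();print(s["time"],p,theta(R),s["contact_force"],s["moment"],s["joint_velocities"].round(3))
K=cam("wrist");np.savez("w5.npz",K=K[0],E=K[1])
im=imaging.get_image("wrist");cv2.imwrite("pics/w5.png",im)
h=cv2.cvtColor(im,cv2.COLOR_BGR2HSV); m=cv2.inRange(h,(100,150,50),(125,255,255))
k,l,st,c=cv2.connectedComponentsWithStats(m)
for i in range(1,k):
  if st[i,4]>80: print(c[i],st[i], onz("wrist",*c[i],.281,K))
```

```text
9.9 [ 0.44095494 -0.35762396  0.40823456] 111.71862213426888 [ 0.29203163  1.12555649 -0.06755082] [ 0.08494781 -0.00083169 -0.01944827] [ 0.056 -0.021 -0.009  0.016  0.034  0.031]
[316.97427653 226.81028939] [307 218  21  19 311] [ 0.44052727 -0.3546745   0.281     ]
```

View pics/w5.png

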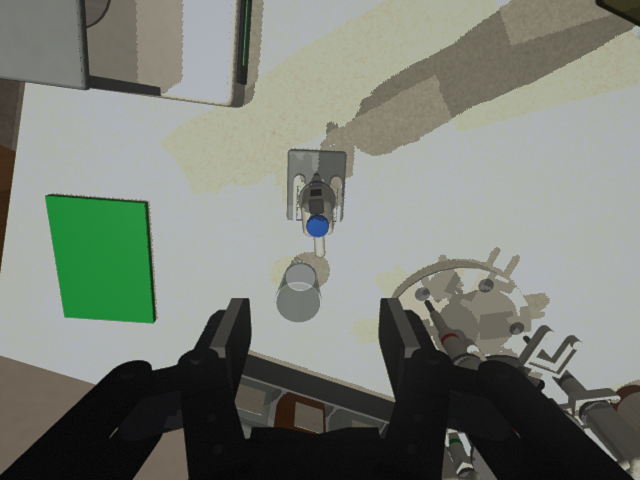

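Run:
```python
from h import *
im=cv2.imread("pics/w5.png");cv2.imwrite("pics/w5c.png",cv2.resize(im[140:265,265:370],(672,800)[:2] if 0 else (504,600),interpolation=3))
```

```text
(no output)
```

View pics/w5c.png

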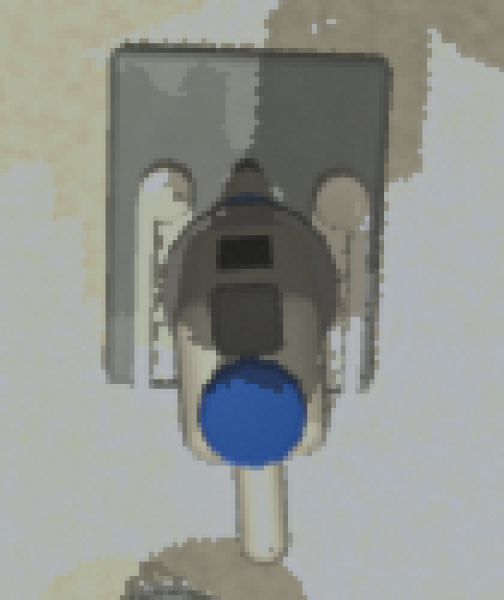

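Run:
```python
from h import *
w=np.load("w5.npz");k=(w["K"],w["E"]);f=lambda x,y:(265+x/4.8-.4,140+y/4.8-.4)
b=onz("wrist",*f(253,413),.281,k);h0=onz("wrist",*f(262,475),.258,k);h1=onz("wrist",*f(265,550),.258,k)
an=lambda a,c:np.degrees(np.arctan2((c-a)[1],(c-a)[0]))
print(b,h0,h1,an(b,h1),an(h0,h1),np.linalg.norm((h1-b)[:2]))
# collar edges left/right  (165,290),(337,290) at z .191
a=onz("wrist",*f(165,275),.191,k);c=onz("wrist",*f(337,275),.191,k);print("collar",a,c,(a+c)/2,np.linalg.norm(a-c))
# posts of stand (165,200) (342,203) top z .190
a=onz("wrist",*f(165,198),.190,k);c=onz("wrist",*f(342,202),.190,k);print("posts",a,c,np.linalg.norm(a-c),an(a,c)-90+180)
a=onz("wrist",*f(113,50),.016,k);c=onz("wrist",*f(388,58),.016,k);print("foot front yaw",an(a,c),np.linalg.norm(a-c))
m=(onz("wrist",*f(165,198),.190,k)+onz("wrist",*f(342,202),.190,k))/2
yaw=np.radians(21);print("seat from posts",m[:2]+.01925*np.array([np.cos(yaw),np.sin(yaw)]))
```

```text
[ 0.43955577 -0.35478623  0.281     ] [ 0.45603236 -0.34634302  0.258     ] [ 0.46901384 -0.34052754  0.258     ] 25.828540770064862 24.131579523554564 0.03272748398062099
collar [ 0.44365708 -0.37249707  0.191     ] [ 0.43033468 -0.33912488  0.191     ] [ 0.43699588 -0.35581097  0.191     ] 0.03593311819827125
posts [ 0.42875983 -0.37824548  0.19      ] [ 0.4159753 -0.3439726  0.19     ] 0.03657970737222604 200.45661148551562
foot front yaw 110.11559769232713 0.08201887438324806
seat from posts [ 0.44033899 -0.35421046]
```

Run:
```python
from h import *
e=plan([.4402,-.3545,.36],114,2,.65)
e=plan([.4402,-.3545,.219],114,4,.65,start=e)
print(e[0],theta(e[1]))
```

```text
[[0.65,[0.9,-0.4,24.3],[0.0,0.0,-1.1]],[0.65,[0.9,-0.3,24.3],[0.0,0.0,-1.1]]]
[[0.65,[0.0,-0.0,35.3],[0.0,0.0,0.0]],[0.65,[0.0,-0.1,35.2],[0.0,0.0,0.0]],[0.65,[0.0,0.0,35.3],[0.0,0.0,0.0]],[0.65,[0.0,-0.0,35.2],[0.0,0.0,0.0]]]
[ 0.44022894 -0.35453832  0.21903322] 114.0095451402582
```

>>> move_arm([
  [0.65,[0.9,-0.4,24],[0,0,-1.1]],
  [0.65,[0.9,-0.3,24],[0,0,-1.1]],
  [0.65,[0,0,35],[0,0,0]],
  [0.65,[0,0,35],[0,0,0]],
  [0.65,[0,0,35],[0,0,0]],
  [0.65,[0,0,25],[0,0,0]],
  [0.65,[0,0,10],[0,0,0]],
  [0.65,[0,0,0],[0,0,0]],
])

```text
time: 10.95
eef_pos: [0.4404, -0.3523, 0.2211]
ee_rot: [-0.0, 0.543, 0.84, 0.0]
contact_force: [0.5, -0.6, 0.2]
gripper_width: 0.0556
```

Run:
```python
from h import *
s=manip.sense();p,R=pose();print(s["time"],p,theta(R),s["contact_force"],s["moment"])
im=imaging.get_image("wrist");cv2.imwrite("pics/w6.png",im)
```

```text
10.95 [ 0.44042665 -0.35228444  0.22110234] 114.24605483326926 [ 0.54596138 -0.62154527  0.15335503] [-0.03216891 -0.04718476  0.01020833]
```

View pics/w6.png

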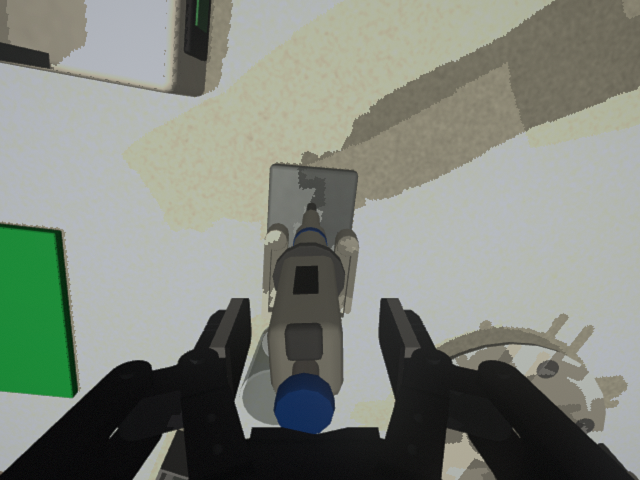

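>>> move_arm([
  [0.65,[-2.6,0,2],[0,0,0]],
  [0.65,[0,0,0],[0,0,0]],
  [0.45,[0,0,0],[0,0,0]],
  [0.45,[0,0,0],[0,0,0]],
])

```text
time: 11.5
eef_pos: [0.4408, -0.3554, 0.2192]
ee_rot: [0.0, 0.543, 0.839, -0.0]
contact_force: [0.5, 0.2, -0.5]
gripper_width: 0.0383
```

Run:
```python
from h import *
s=manip.sense();p,R=pose();print(s["time"],p,theta(R),s["contact_force"],s["moment"])
im=imaging.get_image("wrist");cv2.imwrite("pics/w7.png",im)
```

```text
11.5 [ 0.44081051 -0.35540311  0.21921973] 114.17052931814656 [ 0.48679091  0.17999419 -0.48011587] [-0.06371968  0.02228651  0.00408649]
```

View pics/w7.png

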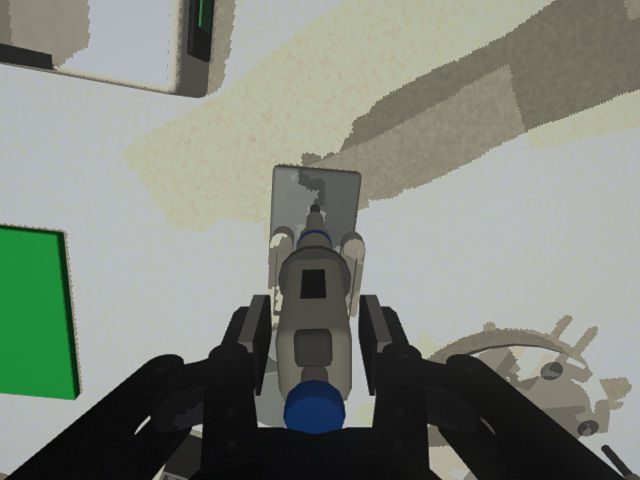

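>>> move_arm([
  [0.32,[0,0,0],[0,0,0]],
  [0.25,[0,0,0],[0,0,0]],
  [0,[0,0,0],[0,0,0]],
  [0,[0,0,0],[0,0,0]],
])

```text
time: 12.05
eef_pos: [0.4408, -0.3554, 0.2192]
ee_rot: [0.0, 0.543, 0.84, -0.0]
contact_force: [-0.6, -0.1, 1.1]
gripper_width: 0.0253
```

Run:
```python
from h import *
s=manip.sense();p,R=pose();print(s["time"],p,theta(R),s["contact_force"],s["moment"],s["gripper_width"])
im=imaging.get_image("wrist");cv2.imwrite("pics/w8.png",im)
```

```text
12.05 [ 0.44082234 -0.35536124  0.2191625 ] 114.18243552813321 [-0.62991247 -0.09260578  1.12977649] [0.0101275  0.05332874 0.03895796] 0.02532477659565016
```

View pics/w8.png

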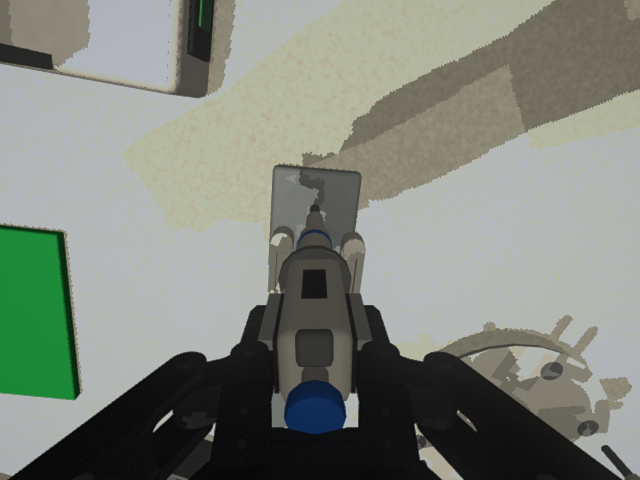

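>>> move_arm([
  [0,[0,0,-2],[0,0,0]],
  [0,[0,0,-4],[0,0,0]],
  [0,[0,0,-6],[0,0,0]],
  [0,[0,0,-3],[0,0,0]],
  [0,[0,0,0],[0,0,0]],
])

```text
time: 12.72
eef_pos: [0.441, -0.3554, 0.2344]
ee_rot: [0.0, 0.543, 0.84, -0.0]
contact_force: [-0.0, -0.1, -0.9]
gripper_width: 0.0254
```

Run:
```python
from h import *
s=manip.sense();p,R=pose();print(s["time"],p,theta(R),s["contact_force"],s["moment"],s["gripper_width"])
im=imaging.get_image("wrist");cv2.imwrite("pics/w9.png",im)
d=np.array([-np.cos(np.radians(20.3)),-np.sin(np.radians(20.3)),0])
print(R.inv().apply(d*80))
e=plan(p+d*.08,114.2,5,0)
t=e[0].copy();t[2]=.27
e=plan([.405,-.042,.27],90.5,8,0,start=e)
```

```text
12.725 [ 0.44103203 -0.35543166  0.23442179] 114.1852176619764 [-0.0485322  -0.147593   -0.91264059] [-0.00505111 -0.05274911 -0.01277782] 0.02538456008048289
[ 5.42062963e+00 -7.98161368e+01 -3.27792263e-02]
[[0,[1.1,-15.9,-0.1],[0.0,0.0,-0.0]],[0,[1.0,-16.0,-0.0],[0.0,0.0,-0.0]],[0,[1.1,-15.9,-0.1],[0.0,0.0,-0.0]],[0,[1.0,-16.0,-0.0],[0.0,0.0,-0.0]],[0,[1.1,-15.9,-0.1],[0.0,0.0,-0.0]]]
[[0,[36.9,21.9,-4.5],[0.0,0.0,3.0]],[0,[38.0,20.0,-4.4],[0.0,0.0,2.9]],[0,[39.0,18.0,-4.5],[0.0,0.0,3.0]],[0,[39.8,15.9,-4.4],[0.0,0.0,2.9]],[0,[40.6,13.9,-4.5],[0.0,0.0,3.0]],[0,[41.3,11.8,-4.4],[0.0,0.0,3.0]],[0,[41.8,9.6,-4.5],[0.0,0.0,2.9]],[0,[42.3,7.4,-4.4],[0.0,0.0,3.0]]]
```

View pics/w9.png

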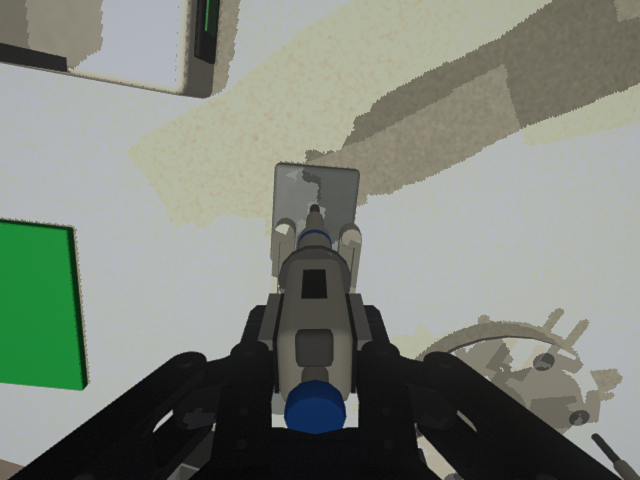

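>>> move_arm([
  [0,[0.5,-8,0],[0,0,0]],
  [0,[1,-15,0],[0,0,0]],
  [0,[1,-16,0],[0,0,0]],
  [0,[1,-16,0],[0,0,0]],
  [0,[1,-15,0],[0,0,0]],
  [0,[1,-10,0],[0,0,0]],
  [0,[0,0,0],[0,0,0]],
])

```text
time: 13.65
eef_pos: [0.3649, -0.3833, 0.2341]
ee_rot: [0.0, 0.544, 0.839, 0.0]
contact_force: [0.0, -0.1, -0.5]
gripper_width: 0.0252
```

>>> move_arm([
  [0,[20,12,-5],[0,0,1.5]],
  [0,[34,20,-8],[0,0,3]],
  [0,[38,20,-8],[0,0,3]],
  [0,[39,18,-8],[0,0,3]],
  [0,[40,16,-6.5],[0,0,3]],
  [0,[40,14,0],[0,0,3]],
  [0,[41,12,0],[0,0,3]],
  [0,[38,7,0],[0,0,3]],
])

```text
time: 14.65
eef_pos: [0.4091, -0.0687, 0.2697]
ee_rot: [0.0, 0.697, 0.717, 0.001]
contact_force: [-0.0, -0.6, -0.6]
gripper_width: 0.0255
```

Run:
```python
from h import *
s=manip.sense();p,R=pose();print(s["time"],p,theta(R),s["contact_force"],s["moment"],s["gripper_width"])
e=plan([.405,-.042,.265],90.5,2,0)
```

```text
14.65 [ 0.40906049 -0.06872713  0.26972954] 91.64647927319689 [-0.01412308 -0.56744918 -0.5981724 ] [-0.0282276  -0.00167966 -0.0182992 ] 0.02551524414811527
[[0,[13.4,-1.6,2.4],[0.1,-0.0,0.6]],[0,[13.4,-1.8,2.3],[-0.0,-0.0,0.5]]]
```

>>> move_arm([
  [0,[10,0,0],[0,0,0.5]],
  [0,[0,0,0],[0,0,0]],
  [0,[0,0,0],[0,0,0]],
])

```text
time: 15.02
eef_pos: [0.4083, -0.0612, 0.2695]
ee_rot: [0.0, 0.7, 0.714, -0.0]
contact_force: [0.0, 0.1, -1.5]
gripper_width: 0.0252
```

Run:
```python
from h import *
s=manip.sense();p,R=pose();print(s["time"],p,theta(R),s["contact_force"],s["moment"],s["gripper_width"])
K=cam("wrist");np.savez("w10.npz",K=K[0],E=K[1])
cv2.imwrite("pics/w10.png",imaging.get_image("wrist"))
cv2.imwrite("pics/t10.png",imaging.get_image("top"))
cv2.imwrite("pics/s10.png",imaging.get_image("side"))
```

```text
15.025 [ 0.40829535 -0.06123886  0.26951422] 91.15334073783822 [ 0.02488775  0.08744761 -1.48337064] [ 0.00362959 -0.02927144  0.03364436] 0.025221953771352324
```

View pics/w10.png

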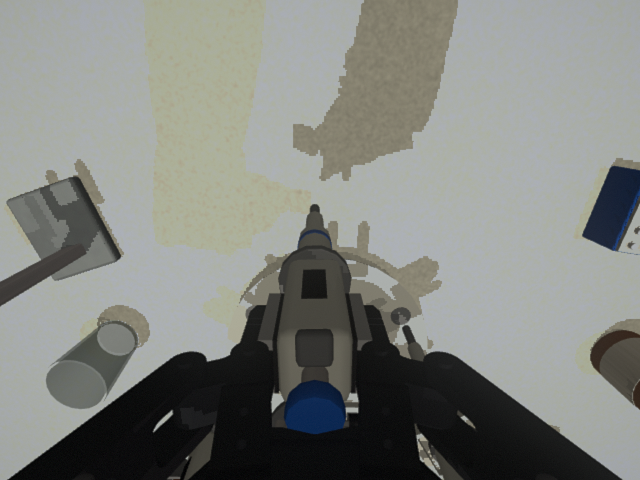

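View pics/t10.png

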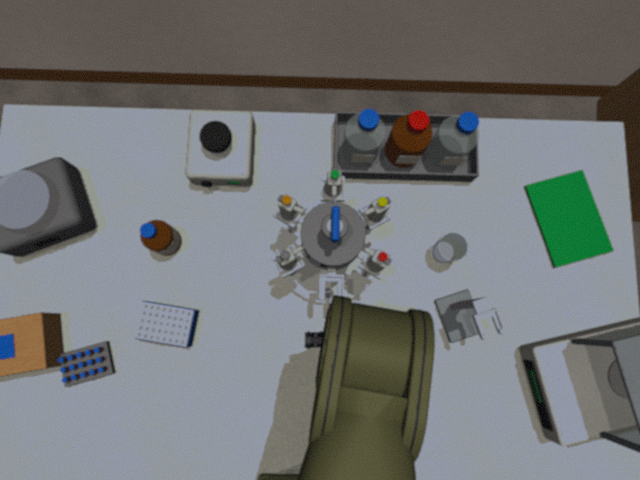

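View pics/s10.png

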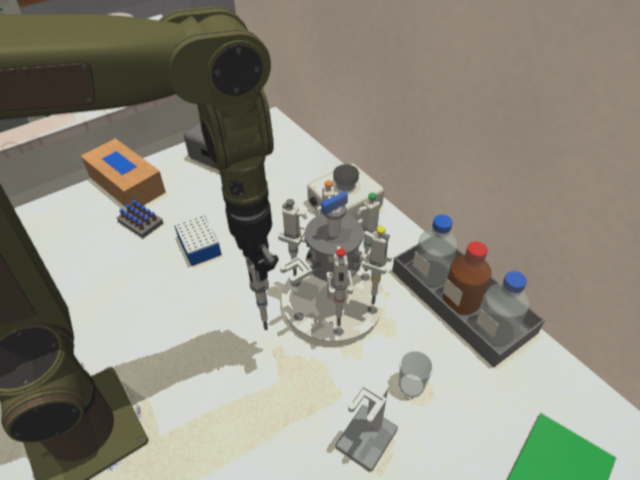

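Run:
```python
from h import *
t=cv2.imread("pics/t10.png");s=cv2.imread("pics/s10.png")
cv2.imwrite("pics/t10c.png",cv2.resize(t[255:310,295:365],(763,600),interpolation=3))
cv2.imwrite("pics/s10c.png",cv2.resize(s[235:345,240:340],(545,600),interpolation=3))
h=cv2.cvtColor(t,cv2.COLOR_BGR2HSV); m=cv2.inRange(h,(100,130,60),(125,255,255)); m[:,:320]=0;m[:,350:]=0;m[:200]=0;m[250:]=0
ys,xs=np.where(m>0);P=np.array([onz("top",x,y,.347)[:2] for x,y in zip(xs,ys)])
c=P.mean(0);u,sv,vt=np.linalg.svd(P-c);print(c,np.degrees(np.arctan(vt[0,1]/vt[0,0])))
cols={'yel':((22,100,90),(35,255,255)),'grn':((50,100,50),(85,255,255)),'org':((8,130,120),(18,255,255)),'red':((172,130,80),(180,255,255))}
for n,(a,b) in cols.items():
    m=cv2.inRange(h,a,b); m[:,:265]=0;m[:,400:]=0;m[:165]=0;m[275:]=0
    ys,xs=np.where(m>0)
    if len(xs): q=onz("top",np.median(xs),np.median(ys),.301);print(n,len(xs),q.round(4),np.degrees(np.arctan2(q[1]+.0423,q[0]-.6035)))
```

```text
[ 0.60198684 -0.04113846] 0.3446356768915658
yel 86 [ 0.6554 -0.1263  0.301 ] -58.28358050543962
grn 61 [ 0.7035 -0.0414  0.301 ] 0.5161863290881227
org 14 [0.6559 0.0496 0.301 ] 60.3347739211043
red 6 [ 0.5552 -0.1223  0.301 ] -121.1337258858953
```

View pics/t10c.png

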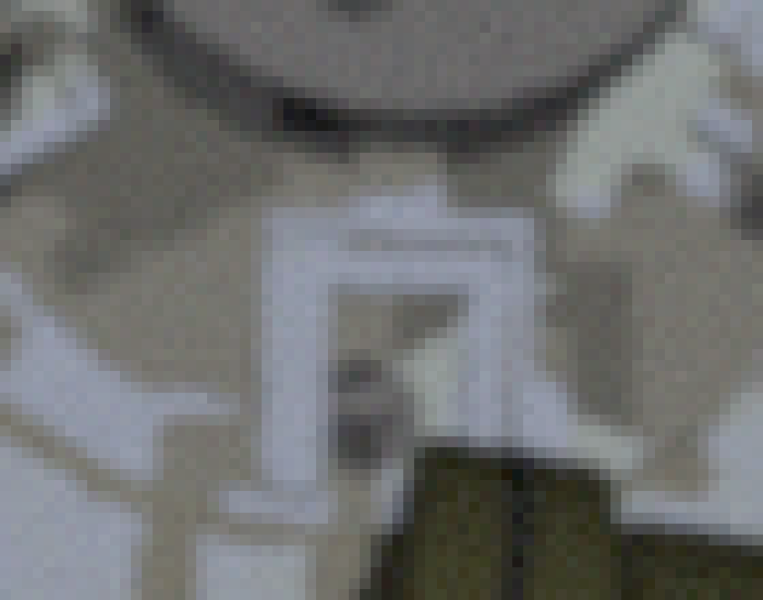

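View pics/s10c.png

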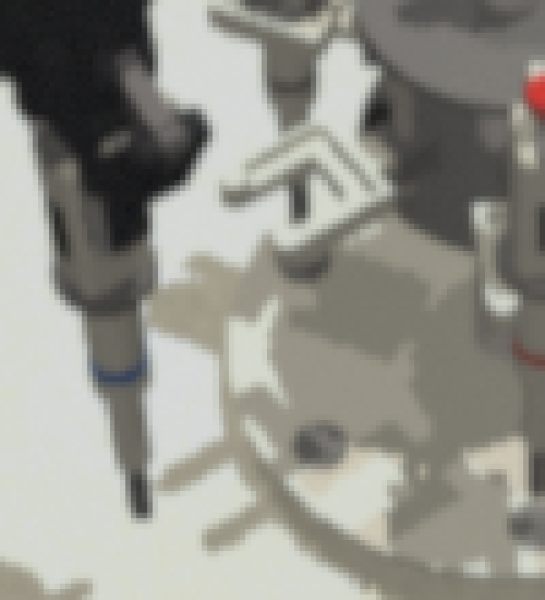

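Run:
```python
from h import *
f=lambda x,y:(295+x/10.9-.45,255+y/10.9-.45)
a=onz("top",*f(328,287),.195);b=onz("top",*f(466,287),.195);print(a,b,(a+b)/2)
w=np.load("w10.npz");k=(w["K"],w["E"])
p,R=pose();print(p,theta(R))
# where does nozzle tip appear vs expected (axis under TCP)
for dz,n in((-.150,"noz"),(0.096,"btn")):
    print(n,proj("wrist",(p[0],p[1],p[2]-.0342+dz),k))
e=plan([.409,-.042,.2445],90.5,2,0)
```

```text
[ 0.51755848 -0.02981606  0.195     ] [ 0.51824418 -0.05474065  0.195     ] [ 0.51790133 -0.04227835  0.195     ]
[ 0.40818128 -0.06137261  0.26946257] 91.09784986492821
noz [313.36670428 208.08899695]
btn [308.70022182 421.86657783]
[[0,[9.7,0.6,12.5],[-0.0,0.0,0.3]],[0,[9.7,0.5,12.5],[-0.0,0.0,0.3]]]
```

>>> move_arm([
  [0,[9.5,0,12],[0,0,0.4]],
  [0,[9.2,0,13],[0,0,0.3]],
  [0,[0,0,0],[0,0,0]],
  [0,[0,0,0],[0,0,0]],
])

```text
time: 15.68
eef_pos: [0.4077, -0.0416, 0.2443]
ee_rot: [-0.0, 0.704, 0.71, -0.0]
contact_force: [0.2, -0.3, -0.1]
gripper_width: 0.025
```

Run:
```python
from h import *
s=manip.sense();p,R=pose();print(s["time"],p,theta(R),s["contact_force"],s["moment"],s["gripper_width"],R.as_matrix()[:,2])
w=np.load("w3.npz");k=(w["K"],w["E"])
print("bar top in w3 predicted",proj("wrist",(.6025,-.0424,.347),k))
e=plan([.452,-.0427,.2445],90.4,3,0)
e=plan([.475,-.0427,.2445],90.4,2,0,start=e)
```

```text
15.675 [ 0.40770741 -0.04164957  0.2443304 ] 90.51799752967989 [ 0.16777441 -0.31203588 -0.08097057] [-7.30306668e-02 -3.83424748e-05 -7.11176685e-03] 0.0250110762665921 [-4.40392451e-04 -1.61648513e-04 -9.99999890e-01]
bar top in w3 predicted [310.58794337 338.40924395]
[[0,[-0.5,14.8,-0.1],[-0.0,0.0,0.0]],[0,[-0.5,14.7,-0.0],[-0.0,0.0,0.1]],[0,[-0.4,14.8,-0.1],[-0.0,0.0,0.0]]]
[[0,[-0.1,11.5,0.0],[-0.0,0.0,0.0]],[0,[-0.1,11.5,0.0],[-0.0,0.0,0.0]]]
```

>>> move_arm([
  [0,[-1.1,15,0],[0,0,0]],
  [0,[0,16,0],[0,0,0]],
  [0,[0,16,0],[0,0,0]],
  [0,[0,0,0],[0,0,0]],
])

```text
time: 16.18
eef_pos: [0.4567, -0.0426, 0.2443]
ee_rot: [0.0, 0.704, 0.71, 0.0]
contact_force: [-0.8, 0.2, -1.0]
gripper_width: 0.0256
```

Run:
```python
from h import *
s=manip.sense();p,R=pose();print(s["time"],p,theta(R),s["contact_force"],s["moment"])
cv2.imwrite("pics/w11.png",imaging.get_image("wrist"))
i=imaging.get_image("side");cv2.imwrite("pics/s11.png",cv2.resize(i[215:325,240:340],(545,600),interpolation=3))
```

```text
16.175 [ 0.45665805 -0.04260281  0.24430275] 90.49131403980704 [-0.76631411  0.24078784 -1.01307422] [0.02155936 0.01143937 0.01533301]
```

View pics/w11.png

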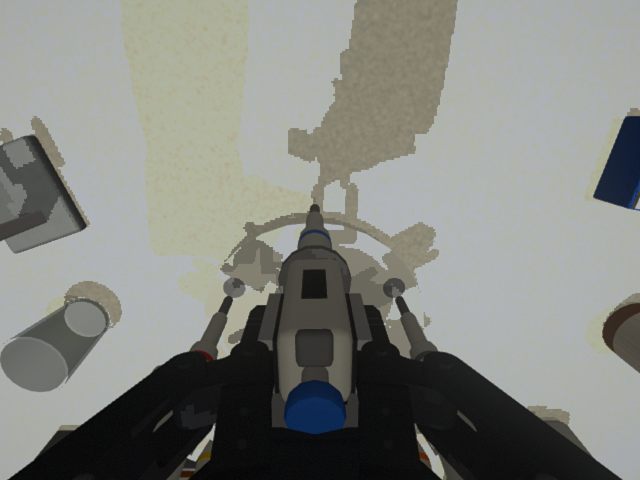

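View pics/s11.png

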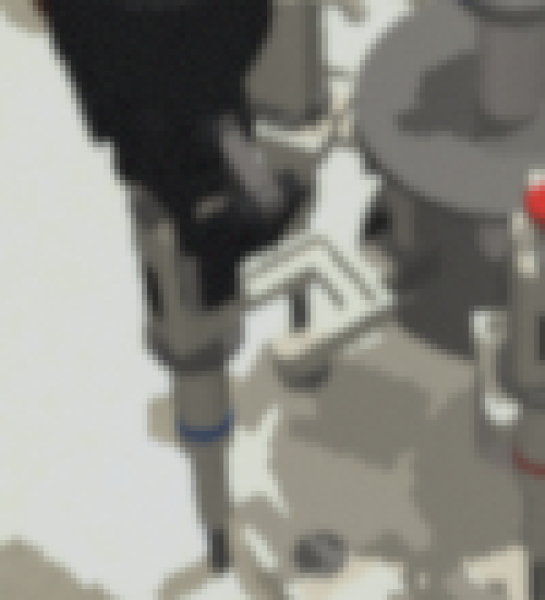

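>>> move_arm([
  [0,[0,5,0],[0,0,0]],
  [0,[0,6,0],[0,0,0]],
  [0,[0,6,0],[0,0,0]],
  [0,[0,5,0],[0,0,0]],
  [0,[0,0,0],[0,0,0]],
])

```text
time: 16.9
eef_pos: [0.4773, -0.0423, 0.2444]
ee_rot: [0.0, 0.704, 0.71, 0.0]
contact_force: [-0.2, 0.0, -0.8]
gripper_width: 0.0257
```

Run:
```python
from h import *
s=manip.sense();p,R=pose();print(s["time"],p,theta(R),s["contact_force"],s["moment"])
cv2.imwrite("pics/w12.png",imaging.get_image("wrist"))
i=imaging.get_image("side");cv2.imwrite("pics/s12.png",cv2.resize(i[215:325,240:340],(545,600),interpolation=3))
```

```text
16.9 [ 0.47726778 -0.04234253  0.24443211] 90.48731333023831 [-0.24332345  0.0484375  -0.78605825] [0.02357705 0.05422436 0.06245044]
```

View pics/w12.png

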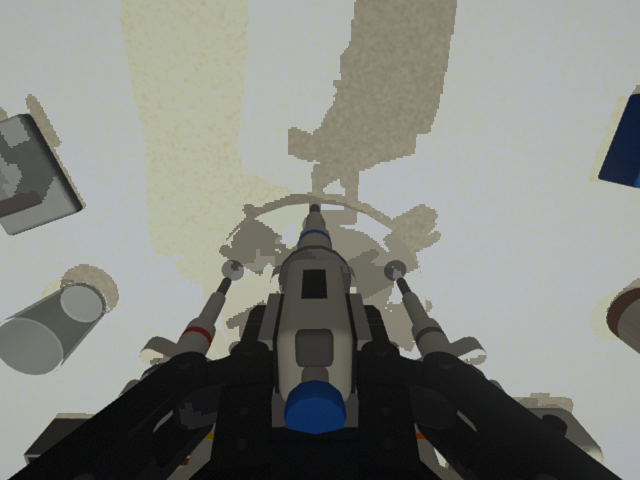

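View pics/s12.png

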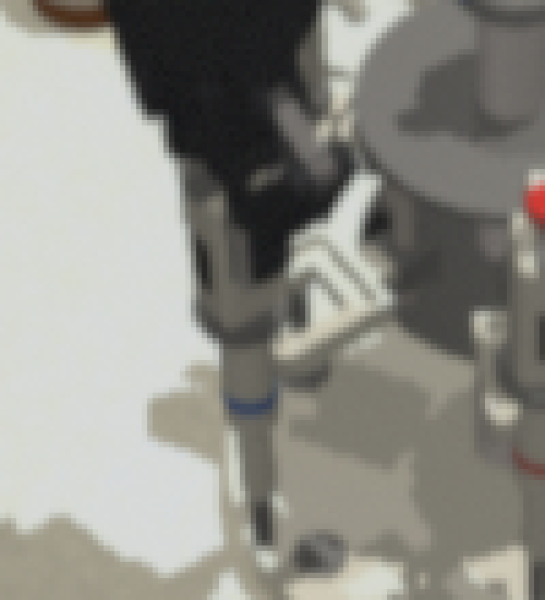

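>>> move_arm([
  [0,[-0.8,3,0],[0,0,0]],
  [0,[0,4,0],[0,0,0]],
  [0,[0,4,0],[0,0,0]],
  [0,[0,0,0],[0,0,0]],
])

```text
time: 17.5
eef_pos: [0.4883, -0.0431, 0.2445]
ee_rot: [0.0, 0.704, 0.71, 0.0]
contact_force: [0.4, 0.1, -1.2]
gripper_width: 0.0253
```

Run:
```python
from h import *
s=manip.sense();p,R=pose();print(s["time"],p,theta(R),s["contact_force"],s["moment"])
```

```text
17.5 [ 0.48828116 -0.04305115  0.24446184] 90.48735027683921 [ 0.41793936  0.06851771 -1.20385587] [ 0.00582076  0.00460208 -0.01890748]
```

>>> move_arm([
  [0,[0,4,0],[0,0,0]],
  [0,[0,4,0],[0,0,0]],
  [0,[0,4,0],[0,0,0]],
  [0,[0,2,0],[0,0,0]],
  [0,[0,0,0],[0,0,0]],
])

```text
time: 18.12
eef_pos: [0.502, -0.0429, 0.2444]
ee_rot: [-0.0, 0.704, 0.71, -0.0]
contact_force: [0.1, -0.3, -1.1]
gripper_width: 0.0251
```

Run:
```python
from h import *
s=manip.sense();p,R=pose();print(s["time"],p,theta(R),s["contact_force"],s["moment"])
cv2.imwrite("pics/w13.png",imaging.get_image("wrist"))
i=imaging.get_image("side");cv2.imwrite("pics/s13.png",cv2.resize(i[215:325,240:340],(545,600),interpolation=3))
```

```text
18.125 [ 0.50200345 -0.04292823  0.2444497 ] 90.48358595664946 [ 0.10533198 -0.25439266 -1.08078311] [-0.03196509 -0.05153276 -0.02707701]
```

View pics/w13.png

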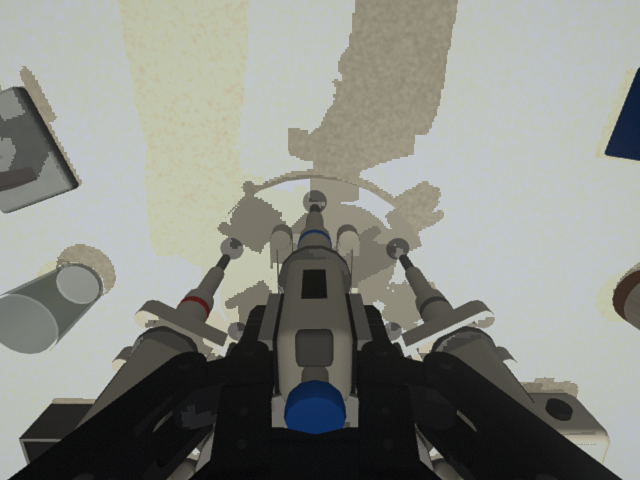

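View pics/s13.png

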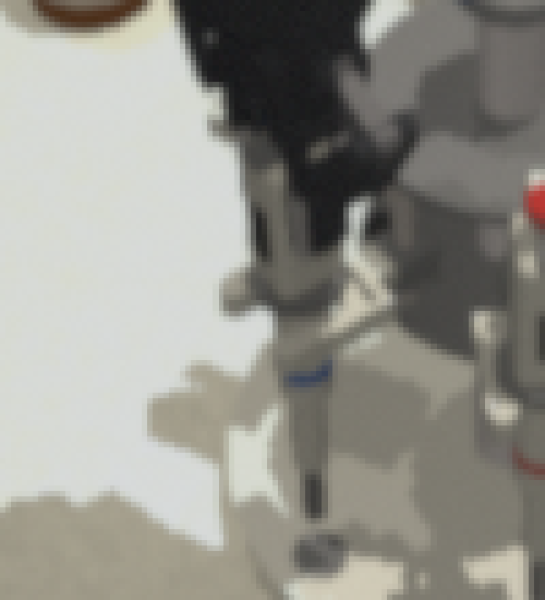

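>>> move_arm([
  [0,[0,0.7,0],[0,0,0]],
  [0,[0,0,0],[0,0,0]],
])

```text
time: 18.48
eef_pos: [0.5025, -0.0429, 0.2445]
ee_rot: [0.0, 0.704, 0.71, 0.0]
contact_force: [0.0, 0.1, -0.7]
gripper_width: 0.0254
```

Run:
```python
from h import *
s=manip.sense();p,R=pose();print(s["time"],p,s["contact_force"],s["moment"])
```

```text
18.475 [ 0.50254244 -0.04293252  0.24453922] [ 0.00073191  0.12228286 -0.71445453] [-0.0030869  -0.01165334 -0.04448491]
```

>>> move_arm([
  [0,[0,0.7,0],[0,0,0]],
  [0,[0,0,0],[0,0,0]],
])

```text
time: 18.73
eef_pos: [0.5033, -0.0429, 0.2445]
ee_rot: [0.0, 0.704, 0.71, 0.0]
contact_force: [-0.8, -0.0, -1.1]
gripper_width: 0.0254
```

Run:
```python
from h import *
s=manip.sense();p,R=pose();print(s["time"],p,s["contact_force"],s["moment"])
```

```text
18.725 [ 0.50329281 -0.04291573  0.24450854] [-0.75665279 -0.01934095 -1.1458945 ] [0.04684806 0.01967369 0.00731709]
```

Run:
```python
from h import *
i=imaging.get_image("wrist");cv2.imwrite("pics/w14.png",i)
a=cv2.imread("pics/w9.png")
c=np.hstack([cv2.resize(x[190:290,260:370],(396,360),interpolation=0) for x in(cv2.imread("pics/w8.png"),i)])
c2=np.hstack([cv2.resize(x[190:290,260:370],(396,360),interpolation=0) for x in(a,i)])
cv2.imwrite("pics/cmp.png",c2)
```

```text
(no output)
```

View pics/cmp.png

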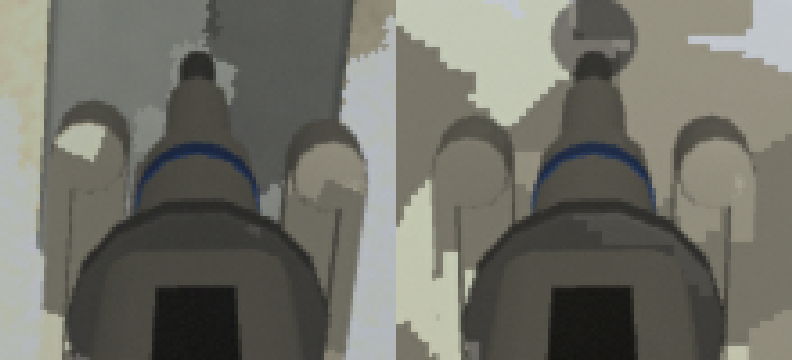

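>>> move_arm([
  [0,[0,0.8,0],[0,0,0]],
  [0,[0,0,0],[0,0,0]],
])

```text
time: 19.02
eef_pos: [0.5041, -0.0429, 0.2445]
ee_rot: [-0.0, 0.704, 0.71, 0.0]
contact_force: [-0.3, 0.2, -0.8]
gripper_width: 0.0253
```

Run:
```python
from h import *
s=manip.sense();p,R=pose();print(s["time"],p,s["contact_force"],s["moment"])
```

```text
19.025 [ 0.50411495 -0.04291446  0.24448389] [-0.33086926  0.21250972 -0.75328084] [0.0420089  0.06493042 0.03541328]
```

>>> move_arm([
  [0,[0,0.7,0],[0,0,0]],
  [0,[0,0,0],[0,0,0]],
])

```text
time: 19.27
eef_pos: [0.5047, -0.0429, 0.2445]
ee_rot: [-0.0, 0.704, 0.71, -0.0]
contact_force: [0.6, -0.0, -1.4]
gripper_width: 0.0256
```

Run:
```python
from h import *
s=manip.sense();p,R=pose();print(s["time"],p,s["contact_force"],s["moment"])
```

```text
19.275 [ 0.50470518 -0.04291209  0.24445988] [ 0.57337441 -0.00693464 -1.43279161] [ 0.00839362  0.01938659 -0.05018689]
```

>>> move_arm([
  [0,[0,0.7,0],[0,0,0]],
  [0,[0,0,0],[0,0,0]],
])

```text
time: 19.52
eef_pos: [0.5049, -0.0429, 0.2444]
ee_rot: [-0.0, 0.704, 0.71, -0.0]
contact_force: [-0.9, 0.0, -0.4]
gripper_width: 0.0255
```

Run:
```python
from h import *
s=manip.sense();p,R=pose();print(s["time"],p,s["contact_force"],s["moment"])
```

```text
19.525 [ 0.5049077  -0.04289896  0.24435395] [-0.92369444  0.0494992  -0.4098815 ] [-0.07577984  0.45406138  0.04865558]
```

>>> move_arm([
  [0,[0,0.6,0],[0,0,0]],
  [0,[0,0,0],[0,0,0]],
])

```text
time: 19.77
eef_pos: [0.5052, -0.0429, 0.2443]
ee_rot: [-0.001, 0.704, 0.71, -0.001]
contact_force: [-2.7, 0.4, 0.6]
gripper_width: 0.0258
```

Run:
```python
from h import *
s=manip.sense();p,R=pose();print(s["time"],p,s["contact_force"],s["moment"])
```

```text
19.775 [ 0.50518772 -0.04292302  0.24427086] [-2.67321446  0.39597199  0.62276108] [-0.04704283  0.93282397  0.0361335 ]
```

>>> move_arm([
  [0,[0,-2.7,0],[0,0,0]],
  [0,[0,0,0],[0,0,0]],
  [0,[0,0,1.5],[0,0,0]],
  [0,[0,0,1.5],[0,0,0]],
  [0,[0,0,1.5],[0,0,0]],
  [0,[0,0,0],[0,0,0]],
])

```text
time: 20.52
eef_pos: [0.5033, -0.0429, 0.2398]
ee_rot: [-0.0, 0.704, 0.71, -0.0]
contact_force: [0.2, 0.4, -1.4]
gripper_width: 0.0253
```

Run:
```python
from h import *
s=manip.sense();p,R=pose();print(s["time"],p,p[2]-.0342,s["contact_force"],s["moment"])
```

```text
20.525 [ 0.5032988  -0.04291675  0.2397985 ] 0.2055985002664395 [ 0.22882402  0.41687755 -1.42543841] [-0.04479068  0.01565118 -0.00909515]
```

>>> move_arm([
  [0,[0,0,1],[0,0,0]],
  [0,[0,0,1],[0,0,0]],
  [0,[0,0,0],[0,0,0]],
])

```text
time: 20.9
eef_pos: [0.5033, -0.0429, 0.2379]
ee_rot: [-0.0, 0.704, 0.71, -0.0]
contact_force: [-0.3, -0.1, -1.1]
gripper_width: 0.0258
```

Run:
```python
from h import *
s=manip.sense();p,R=pose();print(s["time"],p,p[2]-.0342,s["contact_force"],s["moment"])
```

```text
20.9 [ 0.50328186 -0.04292372  0.23790624] 0.20370624112598396 [-0.268312   -0.13820078 -1.06234686] [ 0.02972382  0.01685105 -0.04611617]
```

>>> move_arm([
  [0,[0,0,1],[0,0,0]],
  [0,[0,0,1],[0,0,0]],
  [0,[0,0,0],[0,0,0]],
])

```text
time: 21.28
eef_pos: [0.5033, -0.0429, 0.2359]
ee_rot: [-0.0, 0.704, 0.71, -0.0]
contact_force: [-0.1, 0.2, -0.7]
gripper_width: 0.0254
```

Run:
```python
from h import *
s=manip.sense();p,R=pose();print(s["time"],p,p[2]-.0342,s["contact_force"],s["moment"])
```

```text
21.275 [ 0.50328736 -0.04291671  0.23591108] 0.2017110750002975 [-0.07433413  0.18215574 -0.72128534] [-0.01567736 -0.01354077  0.02652317]
```

>>> move_arm([
  [0,[0,0,1],[0,0,0]],
  [0,[0,0,1],[0,0,0]],
  [0,[0,0,0],[0,0,0]],
])

```text
time: 21.65
eef_pos: [0.5032, -0.0429, 0.2339]
ee_rot: [-0.0, 0.704, 0.71, -0.0]
contact_force: [0.6, 0.3, -1.5]
gripper_width: 0.0256
```

Run:
```python
from h import *
s=manip.sense();p,R=pose();print(s["time"],p,p[2]-.0342,s["contact_force"],s["moment"])
```

```text
21.65 [ 0.50324077 -0.04292454  0.2338778 ] 0.19967779935140356 [ 0.61616565  0.28215859 -1.51983898] [-0.01174915 -0.01493647 -0.01943312]
```

>>> move_arm([
  [0,[0,0,0.8],[0,0,0]],
  [0,[0,0,0],[0,0,0]],
])

```text
time: 21.9
eef_pos: [0.5033, -0.0429, 0.2331]
ee_rot: [-0.0, 0.704, 0.71, -0.0]
contact_force: [0.4, -0.4, -1.0]
gripper_width: 0.0253
```

>>> move_arm([
  [0,[0,0,0.8],[0,0,0]],
  [0,[0,0,0],[0,0,0]],
])

```text
time: 22.15
eef_pos: [0.5034, -0.0429, 0.2324]
ee_rot: [0.0, 0.704, 0.71, 0.0]
contact_force: [-0.0, -0.5, -1.6]
gripper_width: 0.0256
```

Run:
```python
from h import *
s=manip.sense();p,R=pose();print(s["time"],p,p[2]-.0342,s["contact_force"],s["moment"])
i=imaging.get_image("wrist");cv2.imwrite("pics/w15.png",cv2.resize(i[190:290,260:370],(792,720) if 0 else (660,600),interpolation=0))
```

```text
22.15 [ 0.50338993 -0.04294395  0.23237749] 0.19817749258940073 [-0.01329044 -0.46165108 -1.56782427] [ 0.03752755 -0.01542433  0.01799987]
```

View pics/w15.png

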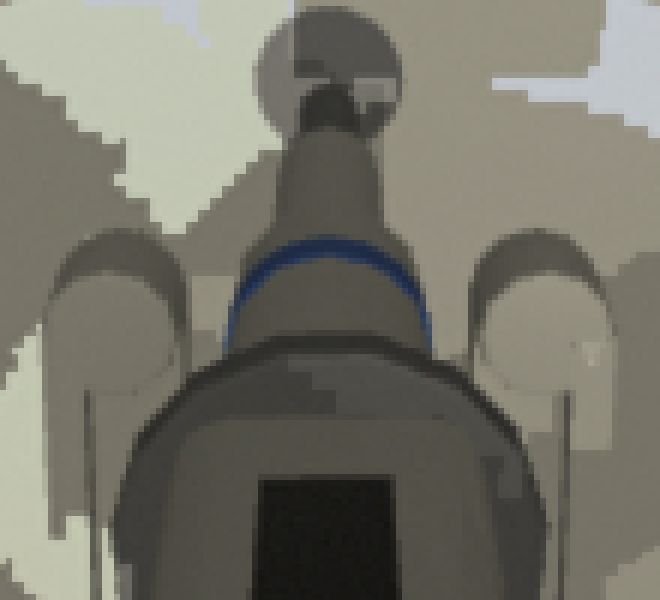

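>>> move_arm([
  [0,[0,0,0.7],[0,0,0]],
  [0,[0,0,0],[0,0,0]],
])

```text
time: 22.45
eef_pos: [0.5034, -0.0429, 0.2319]
ee_rot: [0.0, 0.704, 0.71, 0.0]
contact_force: [-0.8, 0.4, 0.3]
gripper_width: 0.0255
```

>>> move_arm([
  [0,[0,0,0.7],[0,0,0]],
  [0,[0,0,0],[0,0,0]],
])

```text
time: 22.7
eef_pos: [0.5034, -0.043, 0.2314]
ee_rot: [0.0, 0.704, 0.71, 0.0]
contact_force: [-0.8, -0.8, 3.5]
gripper_width: 0.0255
```

>>> move_arm([
  [0,[0,0,0.7],[0,0,0]],
  [0,[0,0,0],[0,0,0]],
])

```text
time: 22.95
eef_pos: [0.5035, -0.0429, 0.2309]
ee_rot: [0.0, 0.704, 0.71, 0.0]
contact_force: [-2.4, 0.6, 6.5]
gripper_width: 0.0254
```

Run:
```python
from h import *
s=manip.sense();p,R=pose();print(s["time"],p,p[2]-.0342,s["contact_force"],s["moment"])
```

```text
22.95 [ 0.50345023 -0.04293023  0.23091425] 0.19671425110437893 [-2.36721858  0.55614617  6.51869014] [ 0.06448873  0.48012179 -0.02912104]
```

Run:
```python
from h import *
i=imaging.get_image("wrist");cv2.imwrite("pics/w16.png",i)
c=np.hstack([cv2.resize(x[190:290,260:370],(396,360),interpolation=0) for x in(cv2.imread("pics/w8.png"),i)])
cv2.imwrite("pics/cmp2.png",c)
i=imaging.get_image("side");cv2.imwrite("pics/s16.png",i);cv2.imwrite("pics/s16c.png",cv2.resize(i[235:305,260:330],(600,600),interpolation=3))
```

```text
(no output)
```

View pics/cmp2.png

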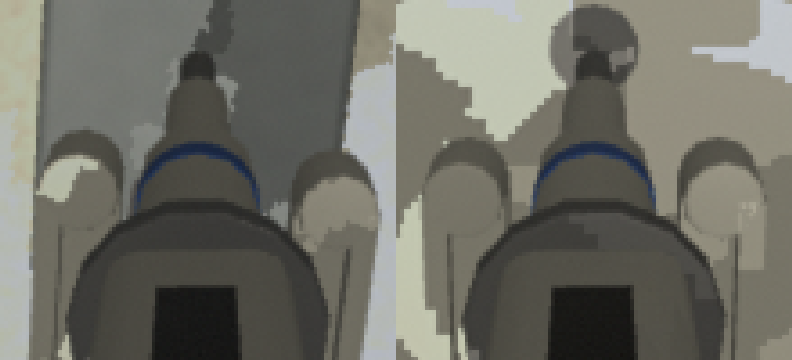

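View pics/s16c.png

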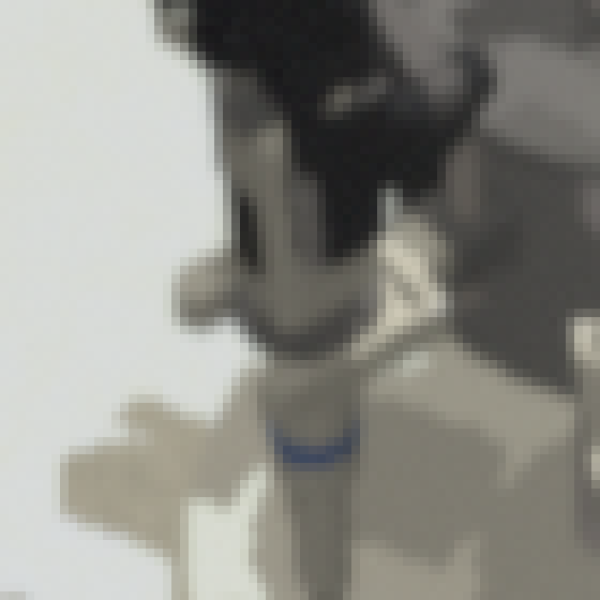

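>>> move_arm([
  [0,[0,0,-0.8],[0,0,0]],
  [0,[0,0,0],[0,0,0]],
])

```text
time: 23.3
eef_pos: [0.5034, -0.0429, 0.2313]
ee_rot: [0.0, 0.704, 0.71, 0.0]
contact_force: [-1.3, 0.7, 3.4]
gripper_width: 0.0253
```

Run:
```python
from h import *
s=manip.sense();p,R=pose();print(s["time"],p,p[2]-.0342,s["contact_force"],s["moment"])
```

```text
23.3 [ 0.50343388 -0.04291468  0.23130185] 0.19710185453315235 [-1.27783574  0.65309723  3.40787035] [0.04412907 0.28908999 0.03022492]
```

>>> move_arm([
  [0,[0,0,-0.5],[0,0,0]],
  [0,[0,0,0],[0,0,0]],
  [0.32,[0,0,0],[0,0,0]],
  [0.36,[0,0,0],[0,0,0]],
  [0.45,[0,0,0],[0,0,0]],
  [0.5,[0,0,0],[0,0,0]],
  [0.5,[0,0,0],[0,0,0]],
])

```text
time: 24.18
eef_pos: [0.5033, -0.0429, 0.2316]
ee_rot: [-0.0, 0.704, 0.71, -0.0]
contact_force: [-0.5, -1.4, 0.5]
gripper_width: 0.0428
```

Run:
```python
from h import *
s=manip.sense();p,R=pose();print(s["time"],p,s["contact_force"],s["moment"],s["gripper_width"])
i=imaging.get_image("wrist");cv2.imwrite("pics/w17.png",i)
```

```text
24.175 [ 0.5033424  -0.04290939  0.23158298] [-0.52185023 -1.36001249  0.47595608] [-0.02068484 -0.00562838 -0.04493651] 0.042766987710463465
```

View pics/w17.png

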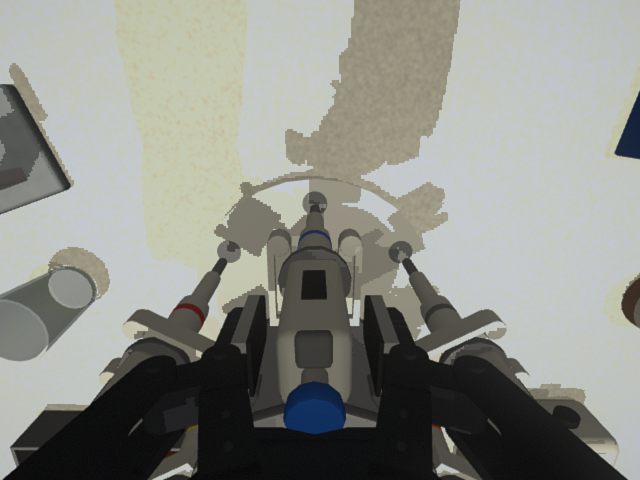

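>>> move_arm([
  [0.5,[0,0,-5],[0,0,0]],
  [0.5,[0,0,-15],[0,0,0]],
  [0.5,[0,0,-25],[0,0,0]],
  [0.5,[0,0,-30],[0,0,0]],
  [0.5,[0,0,-30],[0,0,0]],
  [0.5,[0,0,-30],[0,0,0]],
  [0.5,[0,0,-20],[0,0,0]],
  [0.5,[0,0,0],[0,0,0]],
])

```text
time: 25.22
eef_pos: [0.5043, -0.043, 0.3891]
ee_rot: [0.002, 0.704, 0.71, 0.002]
contact_force: [-0.1, 0.4, 0.2]
gripper_width: 0.0428
```

>>> move_arm([
  [0.5,[0,-30,0],[0,0,0]],
  [0.5,[0,-50,0],[0,0,0]],
  [0.5,[0,-50,0],[0,0,0]],
  [0.5,[0,-20,0],[0,0,0]],
  [0.5,[0,0,0],[0,0,0]],
])

```text
time: 25.85
eef_pos: [0.3526, -0.0442, 0.3867]
ee_rot: [0.0, 0.704, 0.71, 0.0]
contact_force: [-0.6, 0.7, 0.3]
gripper_width: 0.0428
```

Run:
```python
from h import *
s=manip.sense();p,R=pose();print(s["time"],p,s["contact_force"])
i=imaging.get_image("wrist");cv2.imwrite("pics/w18.png",i)
i=imaging.get_image("side");cv2.imwrite("pics/s18.png",i);cv2.imwrite("pics/s18c.png",cv2.resize(i[170:350,250:400],(500,600),interpolation=3))
i=imaging.get_image("top");cv2.imwrite("pics/t18.png",i);cv2.imwrite("pics/t18c.png",cv2.resize(i[160:320,250:410],(600,600),interpolation=3))
```

```text
25.85 [ 0.35256592 -0.04417603  0.3867447 ] [-0.60384964  0.67627726  0.27145982]
```

View pics/w18.png

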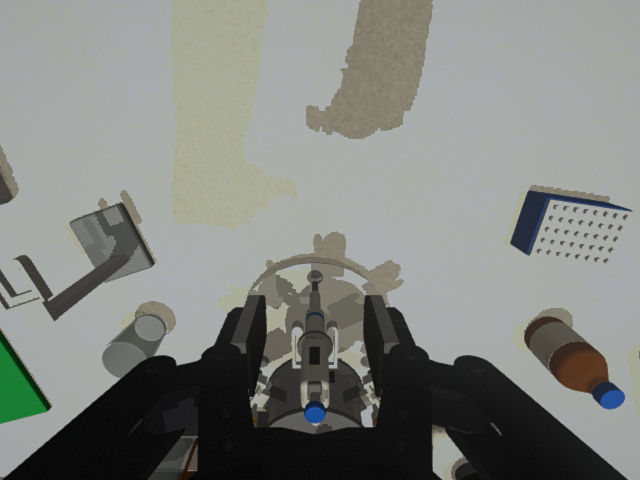

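View pics/s18c.png

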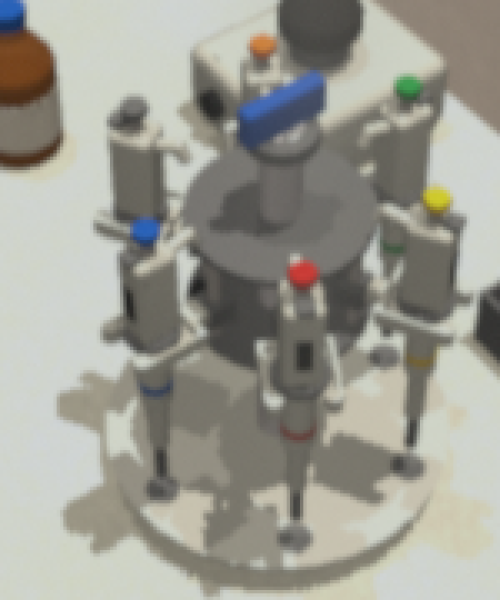

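View pics/t18c.png

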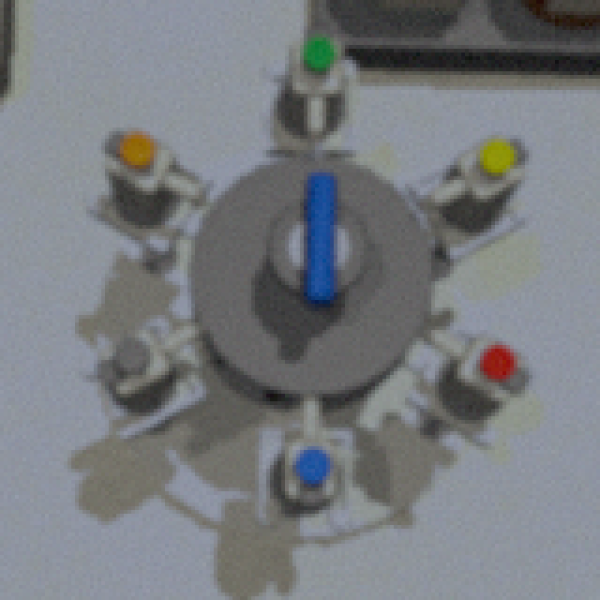

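Run:
```python
from h import *
def blob(n,f,x0,x1,y0,y1):
    h=cv2.cvtColor(cv2.imread(f),cv2.COLOR_BGR2HSV);m=cv2.inRange(h,(100,130,60),(125,255,255))
    k=np.zeros_like(m);k[y0:y1,x0:x1]=m[y0:y1,x0:x1];ys,xs=np.where(k>0);return xs.mean(),ys.mean()
a=blob("top","pics/t18.png",320,345,275,295);b=blob("side","pics/s18.png",285,305,230,248)
print(a,b,tri("top",a,"side",b),onz("top",*a,.293))
h=cv2.cvtColor(cv2.imread("pics/t18.png"),cv2.COLOR_BGR2HSV);m=cv2.inRange(h,(100,130,60),(125,255,255));m[:,:320]=0;m[:,350:]=0;m[:200]=0;m[250:]=0
ys,xs=np.where(m>0);P=np.array([onz("top",x,y,.347)[:2] for x,y in zip(xs,ys)]);c=P.mean(0);v=np.linalg.svd(P-c)[2][0];print(c,np.degrees(np.arctan(v[1]/v[0])))
s=manip.sense();print(s["contact_force"],s["joint_velocities"].round(3))
```

```text
(np.float64(333.0), np.float64(283.9047619047619)) (np.float64(293.27659574468083), np.float64(238.80851063829786)) (array([ 0.50391791, -0.04208852,  0.28990979]), np.float64(0.0013265865120960275)) [ 0.50427431 -0.04224234  0.293     ]
[ 0.60212408 -0.04108788] 0.34678795132331475
[ 0.76101523 -0.70172275 -0.79794275] [ 0.001  0.011  0.005  0.005 -0.001  0.   ]
```

```bash
python3 -c "
from h import *
print(manip.job_done())"
```

```text
the job is handed in; nothing more can be done
None
```

The blue-button pipette is hanging upright in the carousel's empty cradle, which now faces the front, and I have handed the job in. It took about 26 s.

- **Turning:** I gripped the blue bar and turned the carousel 172° clockwise. The last top picture puts the bar 0.35° from straight ahead. Wrist-camera estimates ran up to about 0.8°.
- **Moving the pipette:** I gripped it by the flat sides of the handle, lifted it 15 mm, slid it out of the stand and carried it to the cradle. Once it was over the prongs I felt the back of the slot lightly (under 3 N), then backed off to the centre.
- **Lowering:** It met the seat with the collar about 198 mm above the bench. The load peaked at about 7 N before I eased off. The prong posts looked the same size relative to the collar as when it sat in the single stand, so it is down in the recess and not on the rim. I let go only after that.
- **Last checks:**
  - The pipette stayed put when released and hangs with its nozzle over its drip cup.
  - Its button came out at about (0.504, -0.042) m, where the seat should put it.
  - The five hung pipettes, stand, beaker, bottle and tip box look undisturbed.
  - The gripper is clear of everything.

**Disagreements:** The wrist camera read about 1.4 mm off sideways, so I relied on the arm position and touch instead. The button's height from the two fixed cameras came out 4 mm low (290 instead of 294 mm). The same measurement read 5 mm low while the pipette was in the stand, so I take it as a camera offset.

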